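Restock a sterile-case lane, oldest at the front

ROBOT

A 6-joint arm with a two-finger parallel gripper is mounted at the origin on the work surface. World frame = base frame: x ahead of the robot, y to its left, z up, the work surface at z = 0. Lengths are in mm, angles in rad, forces in N, time in s.
With the tool pointing down it reaches from about 300 to 775 mm from the base axis. Payload 14.6 kg.
Tool frame: the origin (TCP) lies between the finger pads; the fingertips stand 11 mm ahead of it and the grasp point (between the pads) lies 8 mm behind it; z points along the fingers, y is the direction in which the jaws open and shut (so a half turn about z gives the same grasp; the last joint's range is limited). The gripper opens to 94 mm and grips with 3 to 60 N. Pads are 16 mm wide; open, the fingers measure 119 mm over their backs; the gripper's body (75 mm by 177 mm) begins 78 mm behind the grasp point.
Start: joints at [-1.357, 0.3, 1.521, -0, 1.321, -0.067], TCP at [152.412, -528.45, 190.546] pointing down, gripper open.
Joint ranges: [-3.03, 3.03], [-0.79, 2.21], [0.23, 2.52], [-1.04, 4.18], [0, 3.07], [-2.55, 2.55]. Speed limits (rad/s): [2.22, 2.22, 2.57, 3.14, 3.14, 3.14].

INTERFACE

Orientations are given as [roll, pitch, yaw] about the fixed x, y, z axes, in that order (R = Rz(yaw) Ry(pitch) Rx(roll)).
In Python, from cell import * gives the robot as it stands.
- The arm moves only by the tool arm_command, never from a script. Its argument "deltas" is a list of rows, each an object with "xyz": the shift along the world's x, y, z in m, a list of three; "turn": the turn, a rotation vector about the world's x, y, z in rad, a list of three. A call has 1 to 12 rows; each row shifts and turns the commanded pose from where the row before left it; what a row does not reach is not made up. A row lasts 1/8 s, in which the tool goes at most 62.5 mm and 10.7 degrees, less where a joint would pass 70% of its speed; a pose out of reach is approached as far as the arm can. A call with a gripper value outside its range is refused whole. "gripper" is the closure, from 0 (fully open) to 1 (shut), set as the call begins (left out, the last holds). The fingers move at their own pace and stop on an object; "force" is the grip in N (left out, the last holds). Time passes only in rows, so rows that do not move let the fingers close. It gives the time, the measured TCP pose, the force and the opening at its end, in the units of the state.
- read_state(): the state, without advancing time (a new reading comes with each control period).
- camera(name): name is "scene" or "top" or "wrist"; returns a dict with "color" (480x640x3 uint8, red, green, blue), "fx", "fy", "cx", "cy" (pixels), "k1" (the pictures are not rectified: a ray, as slopes to the right and down, at radius r is drawn at 1 + k1 r^2 times it, then the intrinsics apply), "rvec" (rotation vector, rad) and "tvec" (3), from world to camera coordinates, as OpenCV has them; the wrist camera has in their place "mount" (4x4, takes a point from camera to tool coordinates, whose origin is the TCP and whose axes are the flange's). Camera axes: x right, y down, z forward; pixel columns grow to the right and rows downward; lengths in mm; the calibration is good to about 2 mm. A picture is of the moment at which its call begins: read the wrist's pose just before it. There is no depth.
- sign_off(): hands the job in, once; it reports no verdict.
The state is a dict: "clock": time; "joints": joint angles; "qd": joint speeds; "effort": joint torques, N m; "eef_pos": TCP position; "eef_rot": TCP orientation; "wrist_force": force on the tool from outside, world axes, zero at the start; "moment": the same for the moment, N m; "finger_gap": finger opening in mm.
Only numpy, scipy, OpenCV 4.12 (cv2) and the standard library are available. Lean on these libraries where they do the work, as an engineer would, in place of code of your own. Each camera call takes 0.05 s, during which the arm holds its last target.

TASK

One lane of the two-lane rack holds a deep aluminium instrument case at the back; bring this older case forward until it is up against the front stop. Then put the other deep case, now on the table, behind it in the same lane, pushed back fully home against the back stop with the weighted hold-down arm resting on its lid. Leave the flat cases and everything else as they stand.

Things in the scene. Friction and masses are not known exactly. Their poses are not given: they have to be found in the camera images.
- rack: fixed steel rack, two lanes side by side along its x (away from the robot). Origin: middle of the front stop's inner face, at table level. Floor plate top z = 8. Lane centres at y = +52 (left), -52 (right), 96 between guide wires (tops z = 20). Front stop: inner face x = 0, top z = 32. Back stop: inner face x = 322, top z = 38. A case is home at the front with its centre at x = 62, at the back at x = 260
- tier_edge (a point): middle of the front edge of the rack's upper wire tier, on its underside: rack x = 232, z = 260. The tier covers both lanes from here back to x = 380 (posts at x = 376, y = +-112); under it the hand must lean back towards the rack's front, some 20 to 40 degrees from vertical. Axes as the rack's
- nose_left (a point): front end of the left lane's hold-down arm, lower side; it moves with the arm. With the arm down it is at rack x = 272, z = 88. With the older case home at the front, some 145 remains between that case and the nose, and a case is 130 long: set it down there level, then slide it back under the nose
- nose_right (a point): the same point of the right lane's hold-down arm
- hold_left (a joint): weighted hold-down arm of the left lane, a wire ski 28 wide pivoted behind the back stop (rack x = 368, z = 30), reaching towards the front. 0 = down on its stop: heel at x = 302, underside z = 54, nose sloping up from there; a deep case slid back lifts it with a few newtons. Grows as it rises, to 0.8 rad; about 0.29 on the lid of a deep case that is home. Falls by its weight, no spring
- hold_right (a joint): the same arm of the right lane (rack y = -52)
- old_case: aluminium case, 130 long (its x) x 84 wide at the lid (18 deep), 124 x 78 below it; lid top 60 above the underside; ends alike. Black handle on the middle of the lid: bar 36 long (x), 14 thick (y), from 20 to 36 above the lid, on two posts. Origin: centre of the underside, z up. The deep case that stands in the rack at the start, at the back of one lane under its arm (either lane). About 0.3 to 0.6 kg.
- new_case: aluminium case, 130 long (its x) x 84 wide at the lid (18 deep), 124 x 78 below it; lid top 60 above the underside; ends alike. Black handle on the middle of the lid: bar 36 long (x), 14 thick (y), from 20 to 36 above the lid, on two posts. Origin: centre of the underside, z up. The deep case that stands on the table at the start. About 0.3 to 0.6 kg.
- flat_in_rack: aluminium case, 130 long (its x) x 84 wide at the lid (18 deep), 124 x 78 below it; lid top 35 above the underside; ends alike. Black handle on the middle of the lid: bar 36 long (x), 14 thick (y), from 20 to 36 above the lid, on two posts. Origin: centre of the underside, z up. The flat case at the back of the other lane: leave it.
- flat_on_table: aluminium case, 130 long (its x) x 84 wide at the lid (18 deep), 124 x 78 below it; lid top 35 above the underside; ends alike. Black handle on the middle of the lid: bar 36 long (x), 14 thick (y), from 20 to 36 above the lid, on two posts. Origin: centre of the underside, z up. The flat case on the table beside the new one (they may be swapped): leave it.
- bowl: open steel bowl, 120 across, 50 high; origin at the centre of its underside. Leave it.
- cup: steel cup, 70 across, 75 high; origin at the centre of its underside. Leave it.
- jar: glass jar with a white cap, 56 across, 80 high; origin at the centre of its underside. Leave it.
- bottle: white plastic bottle, 64 across, 190 high; origin at the centre of its underside. Leave it.
Mind the look-alikes: they are no part of the job. Leave any pink, purple or turquoise look-alike of the new_case alone.

How it is judged (in metres and radians):
On the way:
1. the older deep case is brought forward against the front stop (x of old_case in the frame of rack between 0.054 and 0.071 m and z of old_case in the frame of rack between 0.002 and 0.014 m and angle between old_case's own z axis and vertical below 0.08 rad), for 0.2 s.
At the end, for the whole second after the job is handed in: Older case flat in its lane, centre within 9 mm (8 in front) of home at the front stop; new case flat in the same lane, centre within 9 mm of home at the back stop, that lane's arm resting on its lid (joint 0.24 to 0.42 rad); both in line with the lane within 0.12 rad and at rest (all of step 1 and x of new_case in the frame of rack between 0.251 and 0.269 m and z of new_case in the frame of rack between 0.002 and 0.014 m and angle between new_case's own z axis and vertical below 0.08 rad and angle between the x axis of each of new_case, old_case and the x axis of rack, either way round below 0.12 rad and ((y of old_case in the frame of rack between 0.036 and 0.068 m and y of new_case in the frame of rack between 0.036 and 0.068 m and value of joint hold_left between 0.24 and 0.42 rad) or (y of old_case in the frame of rack between -0.068 and -0.036 m and y of new_case in the frame of rack between -0.068 and -0.036 m and value of joint hold_right between 0.24 and 0.42 rad)) and linear speed of each of new_case, old_case below 0.02 m/s); the robot touches nothing.
It fails at once if a flat case is moved by more than 20 mm (distance of any of flat_in_rack, flat_on_table from where it was at the start of the episode above 0.02 m).
It fails at once if a bystander is moved by more than 30 mm (distance of any of bowl, cup, jar, bottle from where it was at the start of the episode above 0.03 m).
It also fails if it takes over 72 s, if anything falls off the work surface, if the arm or the gripper's body presses on something with over 40 N, if the wrist force passes 120 N, or if a joint passes its speed limit or range.

## Working session

There is one attempt and no reset: what is moved stays moved. The work goes in short steps, Python scripts to look and compute and a tool call to move; the robot and the scene stay as the last step left them, time stands still between calls to the robot, and variables do not carry over. Pictures are saved under pics/ and viewed, and the job is handed in when it is done.

Besides the shell and the picture viewer there is one more tool, called after "Call:" by a JSON object that holds its "method" and its "body". arm_command: Moves the arm, as the interface text tells. Its arguments: {"type":"object","properties":{"deltas":{"type":"array","items":{"type":"object","properties":{"xyz":{"type":"array","items":{"type":"number"}},"turn":{"type":"array","items":{"type":"number"}}}}},"gripper":{"type":"number"},"force":{"type":"number"}},"required":["deltas"]}

```bash
ls; mkdir -p pics; cat > h.py <<'E'
from cell import *
import numpy as np, cv2
from scipy.spatial.transform import Rotation as Ro
def snap(n,f):
    s=read_state() if n=="wrist" else None
    c=camera(n); cv2.imwrite("pics/%s.png"%f,c["color"][:,:,::-1])
    import pickle; pickle.dump((c,s),open("pics/%s.pkl"%f,"wb")); return c,s
E
python3 - <<'E'
from h import *
for n in ("scene","top","wrist"):
    c,s=snap(n,n+"0"); print(n,{k:v for k,v in c.items() if k!="color"})
print(read_state())
E
```

```text
pics
scene {'fx': 470.30337407543135, 'fy': 470.30337407543135, 'cx': 318.0719149976944, 'cy': 242.81942533087263, 'k1': -0.006004985552563174, 'rvec': array([ 2.08261752,  1.46976847, -0.51022873]), 'tvec': array([-134.89818389, -296.04482838, 1612.78055959])}
top {'fx': 461.7289761423293, 'fy': 461.7289761423293, 'cx': 321.3175004355821, 'cy': 242.55991638595466, 'k1': -0.06519132326575044, 'rvec': array([ 2.13682365, -2.18974063,  0.14829379]), 'tvec': array([ -22.02798717,  565.48510772, 1206.51223245])}
wrist {'fx': 355.3677451946387, 'fy': 355.3677451946387, 'cx': 324.7995031217017, 'cy': 236.24548684556999, 'k1': 0.002667119606898736, 'mount': array([[-1.34925536e-04, -9.73085894e-01, -2.30442671e-01,
         6.77225400e+01],
       [ 9.99999715e-01,  3.98879666e-05, -7.53939857e-04,
        -2.18277255e-01],
       [ 7.42840129e-04, -2.30442707e-01,  9.73085611e-01,
        -1.92719637e+02],
       [ 0.00000000e+00,  0.00000000e+00,  0.00000000e+00,
         1.00000000e+00]])}
{'clock': 0.15, 'joints': array([-1.35660133e+00,  3.00369972e-01,  1.52141443e+00,  2.15077402e-05,
        1.32071056e+00, -6.66296851e-02]), 'qd': array([-0.00098968, -0.00235997, -0.00033145, -0.00201536, -0.00137533,
        0.00043112]), 'effort': array([ 4.93560237e-04, -5.31963944e+01, -3.52822137e+01,  7.08518503e-02,
        2.36396841e-02, -7.71851728e-05]), 'eef_pos': array([ 152.37452332, -528.25561175,  190.11231157]), 'eef_rot': array([-3.14069373e+00, -8.08638256e-05,  2.80819314e-01]), 'wrist_force': array([-0.34723273, -0.14840411, -0.12036616]), 'moment': array([0.00268759, 0.03113816, 0.01596381]), 'finger_gap': 94.29036424247487}
```

View pics/scene0.png

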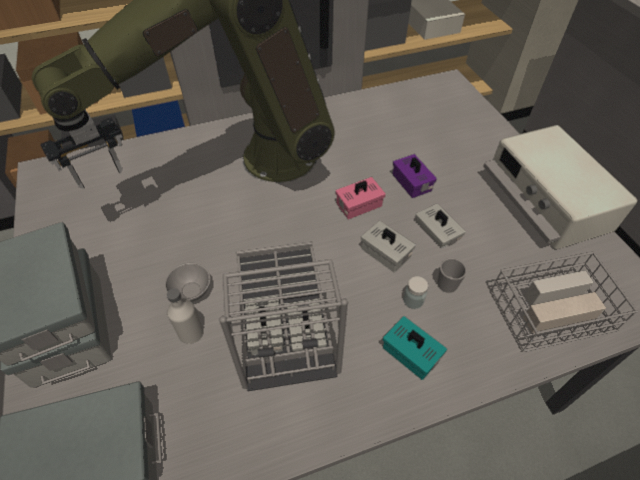

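View pics/top0.png

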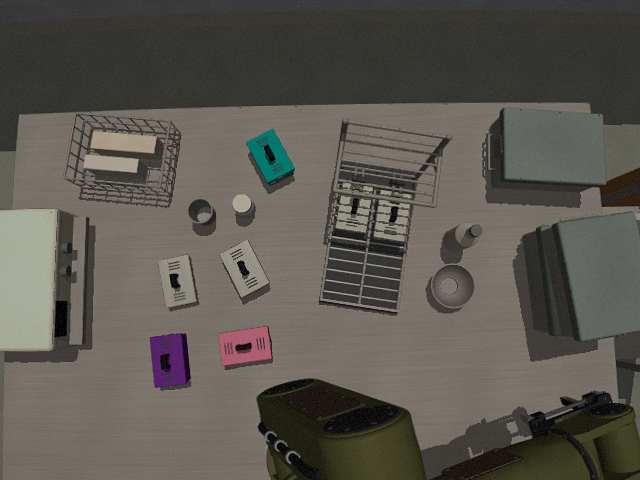

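View pics/wrist0.png

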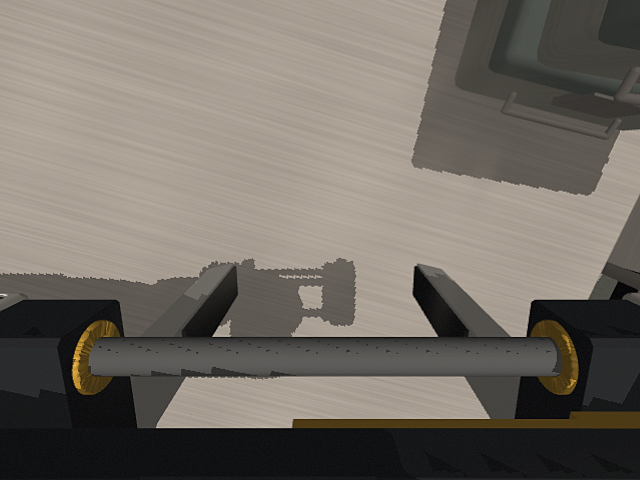

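```bash
python3 - <<'E'
import cv2
t=cv2.imread("pics/top0.png"); s=cv2.imread("pics/scene0.png")
cv2.imwrite("pics/c1.png",cv2.resize(t[110:320,300:460],None,fx=2.8,fy=2.8,interpolation=cv2.INTER_CUBIC))
cv2.imwrite("pics/c2.png",cv2.resize(s[230:390,215:360],None,fx=3.7,fy=3.7,interpolation=cv2.INTER_CUBIC))
cv2.imwrite("pics/c3.png",cv2.resize(t[180:320,140:290],None,fx=4,fy=4,interpolation=cv2.INTER_CUBIC))
cv2.imwrite("pics/c4.png",cv2.resize(s[190:320,340:480],None,fx=4,fy=4,interpolation=cv2.INTER_CUBIC))
E
```

```text
(no output)
```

View pics/c1.png

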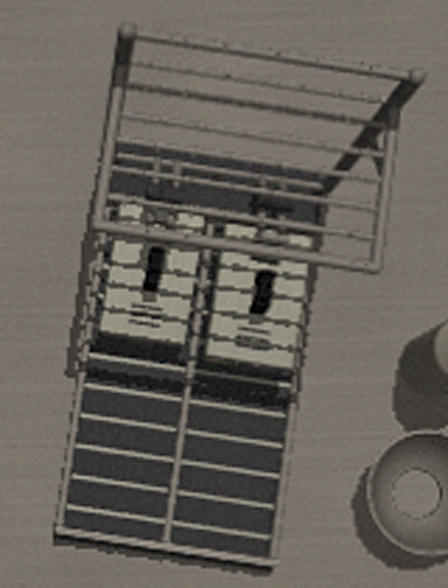

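View pics/c2.png

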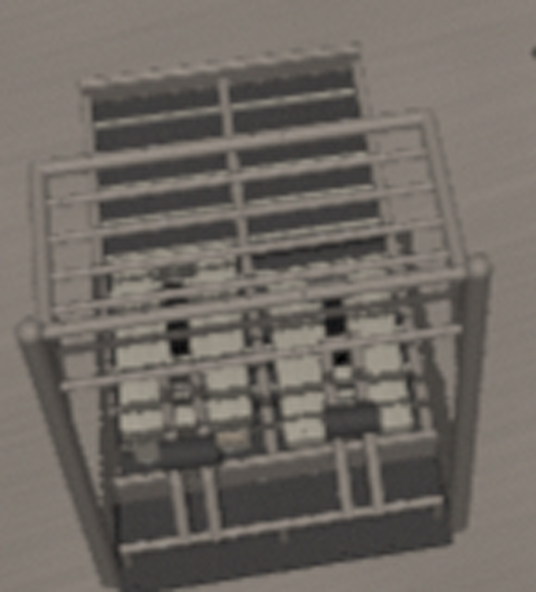

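View pics/c3.png

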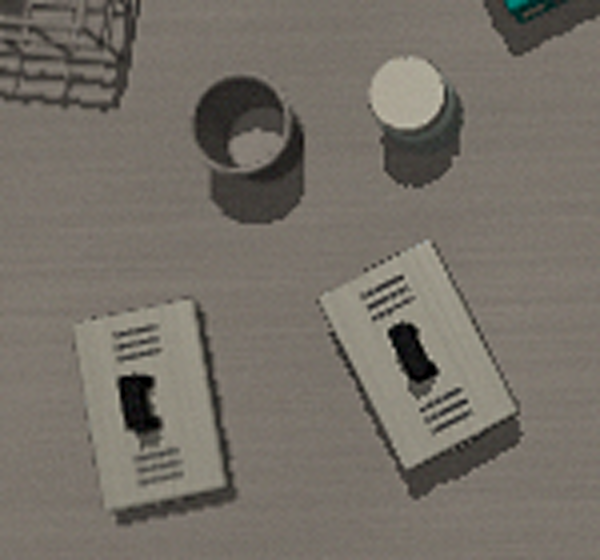

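View pics/c4.png

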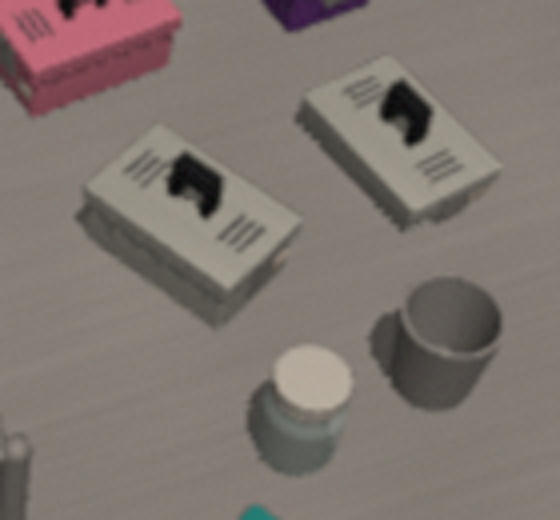

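```bash
cat >> h.py <<'E'
import pickle
def load(f): return pickle.load(open("pics/%s.pkl"%f,"rb"))
def ray(cs,px):
    c,s=cs
    K=np.array([[c["fx"],0,c["cx"]],[0,c["fy"],c["cy"]],[0,0,1]])
    u=cv2.undistortPoints(np.array(px,float).reshape(-1,1,2),K,np.array([c["k1"],0,0,0.])).reshape(-1,2)
    d=np.c_[u,np.ones(len(u))]
    if "mount" in c:
        T=np.eye(4); T[:3,:3]=Ro.from_euler("xyz",s["eef_rot"]).as_matrix(); T[:3,3]=s["eef_pos"]
        M=T@c["mount"]; return M[:3,3],d@M[:3,:3].T
    R=cv2.Rodrigues(c["rvec"])[0]; return -R.T@c["tvec"],d@R
def plane(cs,px,z):
    o,d=ray(cs,px); return o+d*((z-o[2])/d[:,2])[:,None]
def tri(views):  # list of (cs,[px]) -> point, residual
    A=0;b=0;L=[]
    for cs,px in views:
        o,d=ray(cs,[px]); d=d[0]/np.linalg.norm(d[0]); P=np.eye(3)-np.outer(d,d); A=A+P;b=b+P@o;L.append((o,P))
    X=np.linalg.solve(A,b); return X,[round(float(np.linalg.norm(P@(X-o))),1) for o,P in L]
def proj(cs,X):
    c,s=cs; X=np.atleast_2d(X).astype(float)
    K=np.array([[c["fx"],0,c["cx"]],[0,c["fy"],c["cy"]],[0,0,1]]);D=np.array([c["k1"],0,0,0.])
    if "mount" in c:
        T=np.eye(4); T[:3,:3]=Ro.from_euler("xyz",s["eef_rot"]).as_matrix(); T[:3,3]=s["eef_pos"]
        M=np.linalg.inv(T@c["mount"]); rv=cv2.Rodrigues(M[:3,:3])[0]; tv=M[:3,3]
    else: rv,tv=c["rvec"],c["tvec"]
    return cv2.projectPoints(X,rv,tv,K,D)[0].reshape(-1,2)
np.set_printoptions(precision=2,suppress=True)
E
python3 - <<'E'
from h import *
T=load("top0");S=load("scene0")
def u(p,f,x,y): return [(p[0]+.5)/f-.5+x,(p[1]+.5)/f-.5+y]
t1=lambda a,b:u((a,b),2.8,300,110); s2=lambda a,b:u((a,b),3.7,215,230)
t3=lambda a,b:u((a,b),4,140,180); s4=lambda a,b:u((a,b),4,340,190)
# new case lid corners: top TL(320,298) TR(432,240) BR(520,412) BL(407,468)
for n,a,b in [("far-left",t3(320,298),s4(228,290)),("far-right",t3(432,240),s4(80,190)),("nr",t3(520,412),s4(160,126)),("nl",t3(407,468),s4(302,220))]:
    print(n,tri([(T,a),(S,b)]))
print("---")
# alternative correspondence by plane z=60 and 35
print(plane(T,[t3(320,298),t3(432,240),t3(520,412),t3(407,468)],60))
print(plane(S,[s4(228,290),s4(80,190),s4(160,126),s4(302,220)],60))
print("flat?",plane(T,[t3(75,325),t3(192,298),t3(229,488),t3(108,510)],35))
print("rack front",plane(T,[t1(55,528),t1(277,565)],32), plane(S,[s2(82,85),s2(358,50)],32))
print("tier", tri([(T,t1(98,228)),(S,s2(432,118))]),tri([(T,t1(378,270)),(S,s2(40,168))]))
print("backposts", tri([(T,t1(127,32)),(S,s2(478,266))]),tri([(T,t1(416,76)),(S,s2(30,330))]))
E
```

```text
far-left (array([536.55, 221.68, -14.45]), [27.0, 27.0])
far-right (array([548.1 , 102.61, 167.44]), [41.3, 41.3])
nr (array([468.78, 121.92, 123.89]), [28.7, 28.7])
nl (array([450.7 , 240.8 , -49.09]), [52.8, 52.8])
---
[[537.42 232.57  60.  ]
 [574.11 158.6   60.  ]
 [459.66 101.9   60.  ]
 [425.04 175.85  60.  ]]
[[577.91 161.46  60.  ]
 [464.93 101.25  60.  ]
 [429.55 178.29  60.  ]
 [540.93 235.41  60.  ]]
flat? [[525.61 403.32  35.  ]
 [542.03 324.16  35.  ]
 [414.68 298.44  35.  ]
 [401.77 379.36  35.  ]]
rack front [[ 416.13  -26.84   32.  ]
 [ 375.59 -236.86   32.  ]] [[ 380.88 -233.8    32.  ]
 [ 419.03  -25.95   32.  ]]
tier (array([652.45, -61.93, 262.41]), [3.5, 3.5]) (array([ 612.54, -284.05,  265.28]), [2.7, 2.7])
backposts (array([789.56, -87.72, 325.19]), [1.3, 1.3]) (array([ 750.34, -308.28,  326.07]), [0.7, 0.7])
```

Call:
{"method": "arm_command", "body": {"deltas": [{"xyz":[0,0,0.05]},{"xyz":[0,0,0.05]},{"xyz":[0,0,0.05]},{"xyz":[0.024,0.04,0],"turn":[0,0,-0.052]},{"xyz":[0.024,0.04,0],"turn":[0,0,-0.052]},{"xyz":[0.024,0.04,0],"turn":[0,0,-0.052]},{"xyz":[0.024,0.04,0],"turn":[0,0,-0.052]},{"xyz":[0.024,0.04,0],"turn":[0,0,-0.052]},{"xyz":[0.024,0.04,0],"turn":[0,0,-0.052]},{"xyz":[0.024,0.04,0],"turn":[0,0,-0.052]},{"xyz":[0.024,0.04,0],"turn":[0,0,-0.052]},{"xyz":[0.024,0.04,0],"turn":[0,0,-0.052]}]}}

```text
validation failed for argument at $.de...
```

Call:
{"method": "arm_command", "body": {"deltas": [{"xyz":[0,0,0],"turn":[-0.028,-0.147,0]},{"xyz":[0,0,0],"turn":[-0.028,-0.147,0]},{"xyz":[0,0,0],"turn":[-0.028,-0.147,0]},{"xyz":[0,0,0],"turn":[-0.028,-0.147,0]},{"xyz":[0,0,0]},{"xyz":[0,0,0]}]}}

```text
validation failed for argument at $.de...
```

```bash
python3 - <<'E'
from h import *
c,s=snap("wrist","w1"); print(s["eef_pos"],s["eef_rot"],s["joints"],s["clock"])
E
```

```text
[ 152.37 -528.26  190.11] [-3.14 -0.    0.28] [-1.36  0.3   1.52  0.    1.32 -0.07] 0.15
```

View pics/w1.png

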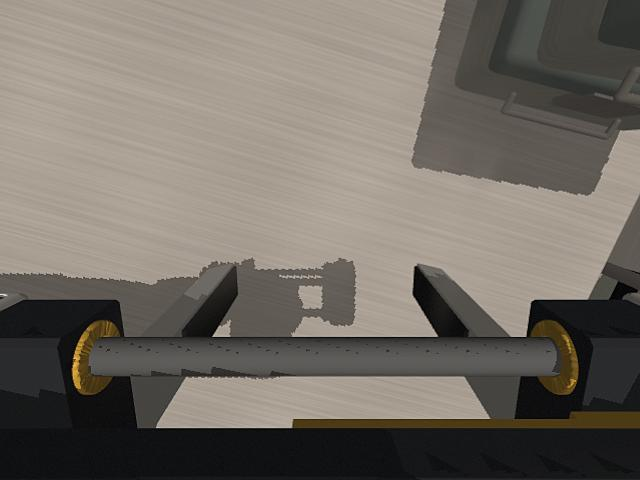

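Call:
{"method": "arm_command", "body": {"deltas": [{"xyz":[0.0,0.0,0.05],"turn":[0.0,0.0,0.0]},{"xyz":[0.0,0.0,0.05],"turn":[0.0,0.0,0.0]},{"xyz":[0.0,0.0,0.05],"turn":[0.0,0.0,0.0]},{"xyz":[0.024,0.04,0.0],"turn":[0.0,0.0,-0.052]},{"xyz":[0.024,0.04,0.0],"turn":[0.0,0.0,-0.052]},{"xyz":[0.024,0.04,0.0],"turn":[0.0,0.0,-0.052]},{"xyz":[0.024,0.04,0.0],"turn":[0.0,0.0,-0.052]},{"xyz":[0.024,0.04,0.0],"turn":[0.0,0.0,-0.052]},{"xyz":[0.024,0.04,0.0],"turn":[0.0,0.0,-0.052]},{"xyz":[0.024,0.04,0.0],"turn":[0.0,0.0,-0.052]},{"xyz":[0.024,0.04,0.0],"turn":[0.0,0.0,-0.052]},{"xyz":[0.024,0.04,0.0],"turn":[0.0,0.0,-0.052]}]}}

```text
clock: 1.7
eef_pos: [368.9, -167.0, 340.6]
eef_rot: [3.141, -0.0, -0.189]
wrist_force: [0.1, -0.7, -0.3]
finger_gap: 93.8
```

Call:
{"method": "arm_command", "body": {"deltas": [{"xyz":[0.0,0.0,0.0],"turn":[-0.028,-0.147,0.0]},{"xyz":[0.0,0.0,0.0],"turn":[-0.028,-0.147,0.0]},{"xyz":[0.0,0.0,0.0],"turn":[-0.028,-0.147,0.0]},{"xyz":[0.0,0.0,0.0],"turn":[-0.028,-0.147,0.0]},{"xyz":[0.0,0.0,0.0],"turn":[0.0,0.0,0.0]},{"xyz":[0.0,0.0,0.0],"turn":[0.0,0.0,0.0]}]}}

```text
clock: 2.45
eef_pos: [368.5, -168.6, 341.0]
eef_rot: [3.141, -0.597, -0.187]
wrist_force: [-0.2, -0.4, -0.3]
finger_gap: 94.0
```

```bash
python3 - <<'E'
from h import *
c,s=snap("wrist","w1"); print(s["eef_pos"],s["eef_rot"],s["joints"],s["clock"])
E
```

```text
[ 368.47 -168.65  341.02] [ 3.14 -0.6  -0.19] [-0.73 -0.49  2.01  0.33  1.11  0.96] 2.45
```

View pics/w1.png

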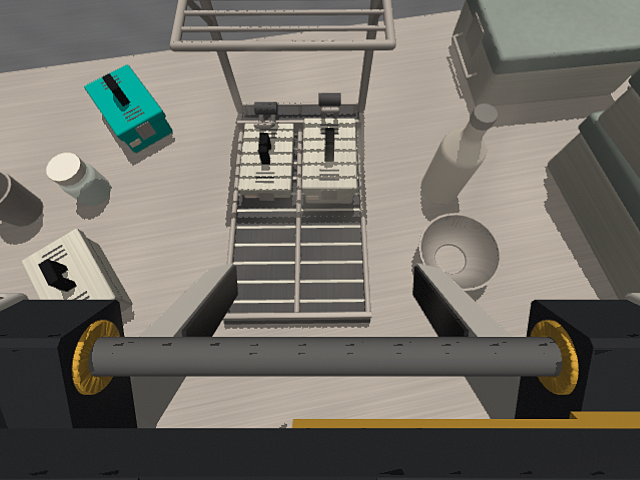

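Call:
{"method": "arm_command", "body": {"deltas": [{"xyz":[0.04,-0.03,-0.04],"turn":[0.0,0.0,0.0]},{"xyz":[0.04,-0.03,-0.04],"turn":[0.0,0.0,0.0]},{"xyz":[0.02,0.0,-0.03],"turn":[0.0,0.0,0.0]},{"xyz":[0.0,0.0,0.0],"turn":[0.0,0.0,0.0]},{"xyz":[0.0,0.0,0.0],"turn":[0.0,0.0,0.0]}], "gripper": 0.5}}

```text
clock: 3.12
eef_pos: [466.8, -226.9, 233.6]
eef_rot: [3.14, -0.599, -0.186]
wrist_force: [0.1, 0.0, -0.6]
finger_gap: 48.5
```

```bash
python3 - <<'E'
from h import *
c,s=snap("wrist","w2"); print(s["eef_pos"],s["eef_rot"],s["joints"],s["clock"])
i=cv2.imread("pics/w1.png"); cv2.imwrite("pics/w1c.png",cv2.resize(i[80:330,210:400],None,fx=3,fy=3,interpolation=cv2.INTER_CUBIC)[:,:][:600])
i=cv2.imread("pics/w2.png"); cv2.imwrite("pics/w2c.png",cv2.resize(i[0:300,180:580],None,fx=2,fy=2,interpolation=cv2.INTER_CUBIC))
E
```

```text
[ 466.76 -226.92  233.58] [ 3.14 -0.6  -0.19] [-0.67 -0.12  1.99  0.39  0.76  0.88] 3.125
```

View pics/w1c.png

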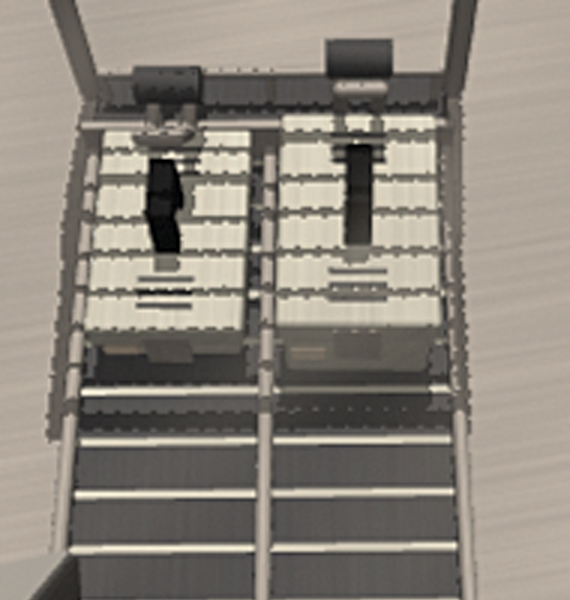

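View pics/w2.png

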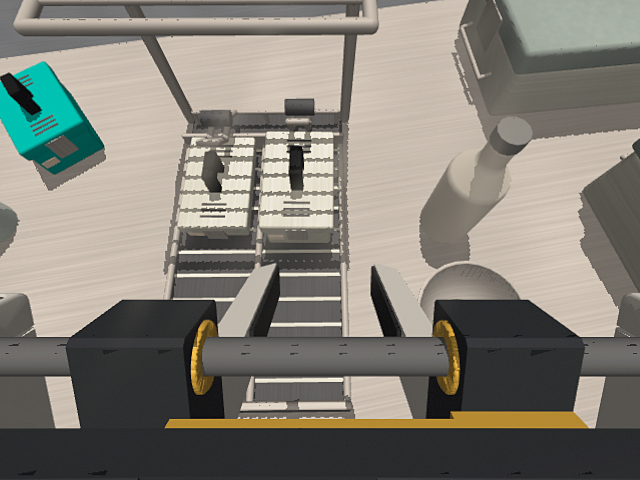

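View pics/w2c.png

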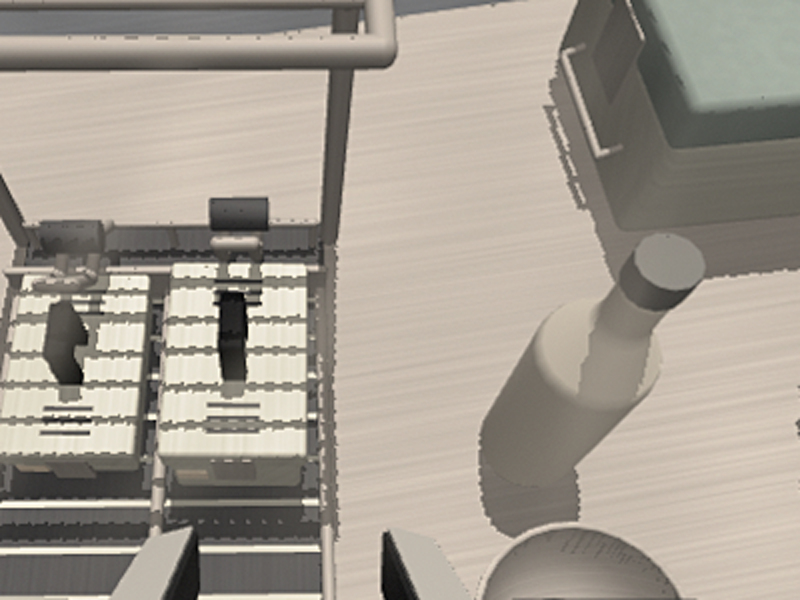

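```bash
python3 - <<'E'
from h import *
A=load("w1");B=load("w2");T=load("top0")
def u(p,f,x,y): return [(p[0]+.5)/f-.5+x,(p[1]+.5)/f-.5+y]
a=lambda x,y:u((x,y),3,210,80); b=lambda x,y:u((x,y),2,180,0); t=lambda a,b:u((a,b),2.8,300,110)
L=tri([(A,a(275,325)),(B,b(160,456))]);R=tri([(A,a(441,322)),(B,b(306,456))]);print("old lid",L,R)
L2=tri([(A,a(86,329)),(B,b(0,455))]);R2=tri([(A,a(246,328)),(B,b(137,455))]);print("flat lid",L2,R2)
tl=tri([(A,[171,46]),(B,[18,30]),(T,t(98,232))]);tr=tri([(A,[395,46]),(B,[377,30]),(T,t(378,270))]);print("tier",tl,tr)
print("stop A z32",plane(A,[[225,316],[370,319]],32)); print("stop B",plane(B,[[350,404]],32))
yaw=-0.187
for o in [[405,-130]]:
  o=np.array(o); M=np.array([[np.cos(yaw),np.sin(yaw)],[-np.sin(yaw),np.cos(yaw)]])
  for n,p in [("L",L),("R",R),("L2",L2),("R2",R2),("tl",tl),("tr",tr)]: print(n,M@(p[0][:2]-o))
d=L[0]-R[0];print(np.arctan2(-d[0],d[1]));d=tl[0]-tr[0];print(np.arctan2(-d[0],d[1]))
i=cv2.imread("pics/w1.png"); cv2.imwrite("pics/w1d.png",cv2.resize(i[270:340,210:390],None,fx=4,fy=4,interpolation=cv2.INTER_CUBIC))
E
```

```text
old lid (array([ 578.24, -171.84,   59.45]), [0.8, 0.8]) (array([ 555.63, -251.12,   76.83]), [0.4, 0.4])
flat lid (array([609.84, -72.99,  31.07]), [1.1, 1.1]) (array([ 587.9 , -156.99,   44.18]), [0.5, 0.5])
tier (array([646.59, -64.14, 269.39]), [1.8, 1.3, 0.7]) (array([ 612.35, -287.83,  262.85]), [0.7, 0.6, 0.4])
stop A z32 [[ 414.15  -33.93   32.  ]
 [ 372.16 -232.73   32.  ]]
stop B [[ 380.22 -235.72   32.  ]]
L [178.   -8.9]
R [170.52 -91.  ]
L2 [190.67  94.1 ]
R2 [184.73   7.49]
tl [225.14 109.63]
tr [ 233.07 -116.53]
-0.27782050650253826
-0.15192735035073093
```

View pics/w1d.png

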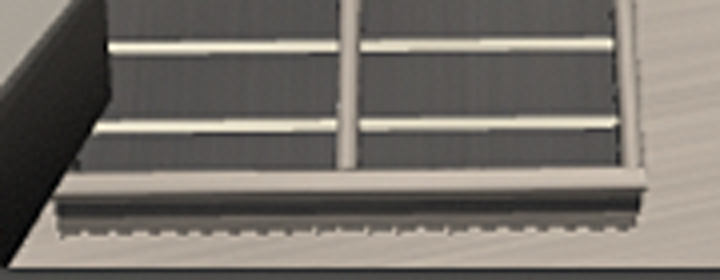

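```bash
python3 - <<'E'
from h import *
A=load("w1");B=load("w2");T=load("top0");S=load("scene0")
def u(p,f,x,y): return [(p[0]+.5)/f-.5+x,(p[1]+.5)/f-.5+y]
a=lambda x,y:u((x,y),3,210,80); b=lambda x,y:u((x,y),2,180,0); t=lambda a,b:u((a,b),2.8,300,110)
d=lambda x,y:u((x,y),4,210,270)
def yw(p): v=p[0]-p[1]; return np.arctan2(-v[0],v[1])
for n,cs,px,z in [("stop in A",A,[d(65,171),d(645,168)],32),("stop out A",A,[d(55,195),d(645,188)],32),("lid A",A,[a(275,325),a(441,322)],68),("lid B",B,[b(160,456),b(306,456)],68),("flat A",A,[a(86,329),a(246,328)],43),
 ("tier A",A,[[171,46],[395,46]],260),("tier B",B,[[18,30],[377,30]],260),
 ("lid T",T,[t(205,360),t(294,370)],68),("handle A",A,[a(358,150),a(358,230)],104),("handle B",B,[b(233,293),b(233,350)],104),("handle T",T,[t(266,245),t(264,308)],104)]:
  p=plane(cs,px,z); print(n,p[:,:2].tolist(),p.mean(0)[:2],yw(p))
E
```

```text
stop in A [[418.95654244142867, -35.583158555849934], [381.8690257169869, -236.300966193398]] [ 400.41 -135.94] -0.1827136435530206
stop out A [[411.29985123904186, -31.40950731911458], [375.1145576688079, -234.69120268252496]] [ 393.21 -133.05] -0.17616052326710105
lid A [[574.2787362592542, -171.1857972566778], [560.5177799880089, -252.60504904138133]] [ 567.4 -211.9] -0.16743125270337364
lid B [[573.7743677309006, -173.3080346267356], [558.8693563878589, -252.29591211263642]] [ 566.32 -212.8 ] -0.1865069289241199
flat A [[604.1053614525163, -74.46858176135383], [589.0865359758855, -156.7059599171022]] [ 596.6  -115.59] -0.18063702807949122
tier A [[660.0777810911013, -59.00966579513738], [616.3042306692325, -289.75736037997297]] [ 638.19 -174.38] -0.18747536486347469
tier B [[658.2577168286747, -57.119864556672525], [614.8533304001667, -288.93657278166773]] [ 636.56 -173.03] -0.18509270899418334
lid T [[568.8911533456296, -171.0960370376475], [557.455067597559, -254.5767962138287]] [ 563.17 -212.84] -0.13614325626026763
handle A [[642.5977174789816, -226.08549374870498], [597.4741604096948, -217.31783915924956]] [ 620.04 -221.7 ] -1.7627083069494867
handle B [[645.8903335444234, -228.1988856879811], [610.7620779668666, -222.60833792998108]] [ 628.33 -225.4 ] -1.7286195277662506
handle T [[669.7553782135958, -227.1712236205966], [610.9141787012397, -222.5943293796511]] [ 640.33 -224.88] -1.6484238577971095
```

Call:
{"method": "arm_command", "body": {"deltas": [{"xyz":[0.042,0.003,-0.029],"turn":[0.0,0.0,0.0]},{"xyz":[0.042,0.003,-0.029],"turn":[0.0,0.0,0.0]},{"xyz":[0.041,0.003,-0.029],"turn":[0.0,0.0,0.0]},{"xyz":[0.0,0.0,0.0],"turn":[0.0,0.0,0.0]},{"xyz":[0.0,0.0,0.0],"turn":[0.0,0.0,0.0]}]}}

```text
clock: 3.8
eef_pos: [591.4, -218.3, 147.2]
eef_rot: [3.14, -0.6, -0.187]
wrist_force: [-0.5, -0.4, 0.1]
finger_gap: 47.1
```

```bash
python3 - <<'E'
from h import *
c,s=snap("wrist","w3"); print(s["eef_pos"],s["eef_rot"],s["joints"],s["clock"])
print(proj(load("w3"),[[627,-224,96],[630,-224.5,104]]))
E
```

```text
[ 591.38 -218.31  147.2 ] [ 3.14 -0.6  -0.19] [-0.49  0.23  1.84  0.34  0.51  1.02] 3.8
[[324.57 243.08]
 [324.47 235.35]]
```

View pics/w3.png

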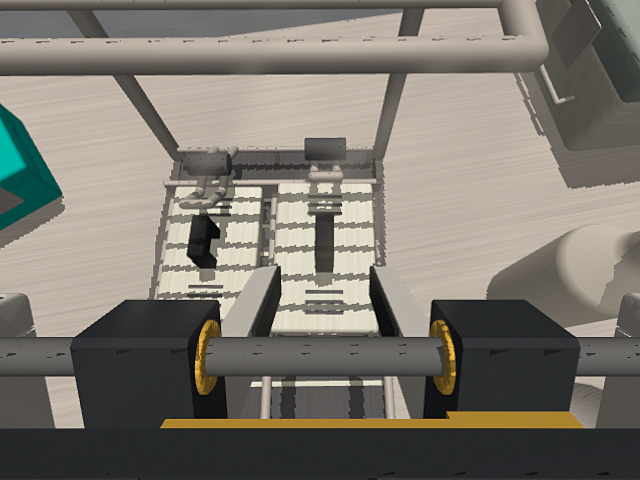

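Call:
{"method": "arm_command", "body": {"deltas": [{"xyz":[0.013,-0.002,-0.019],"turn":[0.0,0.0,0.0]},{"xyz":[0.013,-0.003,-0.019],"turn":[0.0,0.0,0.0]},{"xyz":[0.013,-0.002,-0.019],"turn":[0.0,0.0,0.0]},{"xyz":[0.0,0.0,0.0],"turn":[0.0,0.0,0.0]},{"xyz":[0.0,0.0,0.0],"turn":[0.0,0.0,0.0]}]}}

```text
clock: 4.47
eef_pos: [630.3, -225.5, 90.4]
eef_rot: [3.14, -0.601, -0.187]
wrist_force: [0.4, -0.8, -0.3]
finger_gap: 47.3
```

Call:
{"method": "arm_command", "body": {"deltas": [{"xyz":[0.0,0.0,0.0],"turn":[0.0,0.0,0.0]},{"xyz":[0.0,0.0,0.0],"turn":[0.0,0.0,0.0]},{"xyz":[0.0,0.0,0.0],"turn":[0.0,0.0,0.0]},{"xyz":[0.0,0.0,0.0],"turn":[0.0,0.0,0.0]},{"xyz":[0.0,0.0,0.0],"turn":[0.0,0.0,0.0]}], "gripper": 1.0, "force": 30}}

```text
clock: 5.1
eef_pos: [630.5, -225.2, 88.6]
eef_rot: [3.141, -0.599, -0.187]
wrist_force: [-1.0, -1.2, 2.0]
finger_gap: 13.0
```

```bash
python3 - <<'E'
from h import *
c,s=snap("wrist","w4"); print(s["eef_pos"],s["eef_rot"],s["joints"],s["clock"],s["wrist_force"],s["finger_gap"])
E
```

```text
[ 630.48 -225.16   88.55] [ 3.14 -0.6  -0.19] [-0.46  0.4   1.78  0.39  0.41  0.98] 5.1 [-0.97 -1.22  1.98] 12.98551541630759
```

View pics/w4.png

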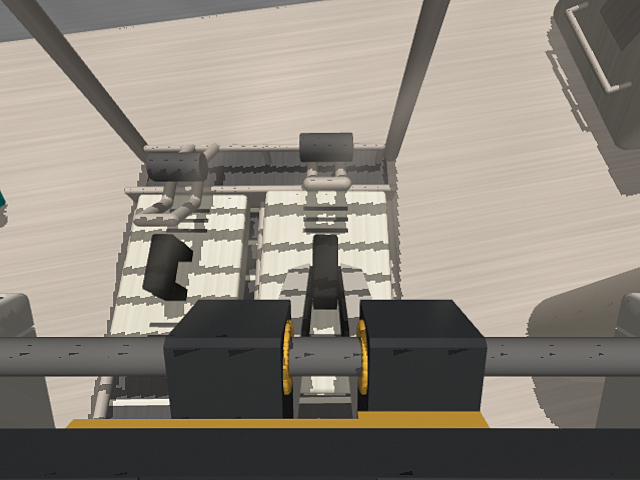

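Call:
{"method": "arm_command", "body": {"deltas": [{"xyz":[-0.01,0.0018,0.001],"turn":[0.0,0.0,0.0]},{"xyz":[-0.02,0.0036,0.0],"turn":[0.0,0.0,0.0]},{"xyz":[-0.02,0.0036,0.0],"turn":[0.0,0.0,0.0]},{"xyz":[-0.02,0.0036,0.0],"turn":[0.0,0.0,0.0]}]}}

```text
clock: 5.65
eef_pos: [559.0, -211.8, 88.8]
eef_rot: [3.142, -0.597, -0.187]
wrist_force: [0.2, -0.1, -3.1]
finger_gap: 13.4
```

Call:
{"method": "arm_command", "body": {"deltas": [{"xyz":[-0.02,0.0036,0.0],"turn":[0.0,0.0,0.0]},{"xyz":[-0.02,0.0036,0.0],"turn":[0.0,0.0,0.0]},{"xyz":[-0.02,0.0036,0.0],"turn":[0.0,0.0,0.0]},{"xyz":[-0.02,0.0036,0.0],"turn":[0.0,0.0,0.0]},{"xyz":[0.0,0.0,0.0],"turn":[0.0,0.0,0.0]},{"xyz":[0.0,0.0,0.0],"turn":[0.0,0.0,0.0]}]}}

```text
clock: 6.4
eef_pos: [480.7, -198.1, 89.5]
eef_rot: [3.141, -0.599, -0.187]
wrist_force: [0.3, 0.5, -2.9]
finger_gap: 13.1
```

```bash
python3 - <<'E'
from h import *
c,s=snap("wrist","w5"); print(s["eef_pos"],s["eef_rot"],s["joints"],s["clock"],s["wrist_force"],s["finger_gap"])
snap("top","top5"); t=cv2.imread("pics/top5.png"); cv2.imwrite("pics/t5c.png",cv2.resize(t[110:320,300:460],None,fx=2.8,fy=2.8,interpolation=cv2.INTER_CUBIC))
E
```

```text
[ 480.73 -198.05   89.5 ] [ 3.14 -0.6  -0.19] [-0.58  0.1   2.16  0.62  0.38  0.65] 6.4 [ 0.33  0.46 -2.9 ] 13.109131425718552
```

View pics/w5.png

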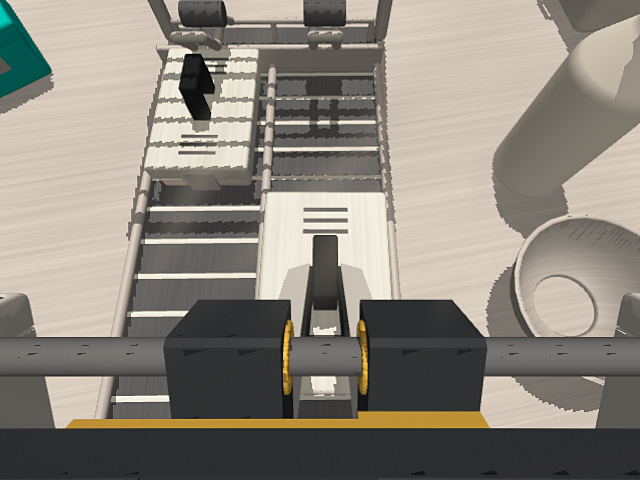

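View pics/t5c.png

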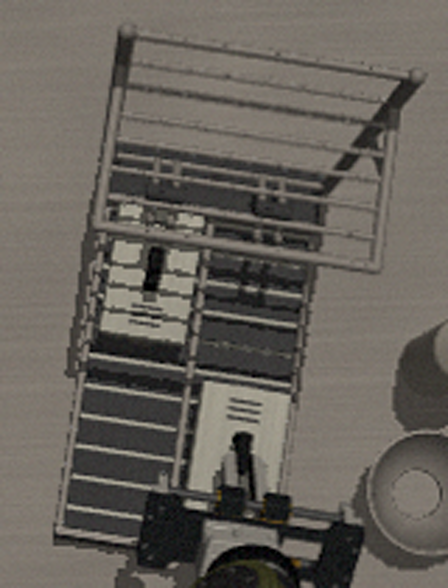

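Call:
{"method": "arm_command", "body": {"deltas": [{"xyz":[-0.01,0.0018,-0.0005],"turn":[0.0,0.0,0.0]},{"xyz":[-0.01,0.0018,0.0],"turn":[0.0,0.0,0.0]},{"xyz":[-0.002,0.0004,0.0],"turn":[0.0,0.0,0.0]},{"xyz":[-0.002,0.0004,0.0],"turn":[0.0,0.0,0.0]},{"xyz":[0.0,0.0,0.0],"turn":[0.0,0.0,0.0]}]}}

```text
clock: 7.12
eef_pos: [456.5, -193.7, 89.1]
eef_rot: [3.141, -0.599, -0.187]
wrist_force: [0.5, -0.1, -2.7]
finger_gap: 12.9
```

Call:
{"method": "arm_command", "body": {"deltas": [{"xyz":[-0.002,0.0004,0.0],"turn":[0.0,0.0,0.0]},{"xyz":[-0.002,0.0004,0.0],"turn":[0.0,0.0,0.0]},{"xyz":[0.0,0.0,0.0],"turn":[0.0,0.0,0.0]}]}}

```text
clock: 7.5
eef_pos: [452.6, -192.9, 89.1]
eef_rot: [3.141, -0.599, -0.187]
wrist_force: [2.0, -0.0, -3.4]
finger_gap: 13.3
```

Call:
{"method": "arm_command", "body": {"deltas": [{"xyz":[-0.002,0.0004,0.0],"turn":[0.0,0.0,0.0]},{"xyz":[-0.001,0.0002,0.0],"turn":[0.0,0.0,0.0]},{"xyz":[0.0,0.0,0.0],"turn":[0.0,0.0,0.0]}]}}

```text
clock: 7.88
eef_pos: [450.5, -192.7, 90.3]
eef_rot: [3.14, -0.602, -0.187]
wrist_force: [7.1, 1.3, 2.9]
finger_gap: 13.1
```

Call:
{"method": "arm_command", "body": {"deltas": [{"xyz":[-0.002,0.0004,0.0],"turn":[0.0,0.0,0.0]},{"xyz":[0.0,0.0,0.0],"turn":[0.0,0.0,0.0]}]}}

```text
clock: 8.12
eef_pos: [449.2, -192.7, 91.1]
eef_rot: [3.139, -0.603, -0.187]
wrist_force: [10.1, 2.1, 6.6]
finger_gap: 13.1
```

Call:
{"method": "arm_command", "body": {"deltas": [{"xyz":[0.002,-0.0004,0.0],"turn":[0.0,0.0,0.0]},{"xyz":[0.0,0.0,0.0],"turn":[0.0,0.0,0.0]}]}}

```text
clock: 8.38
eef_pos: [450.6, -192.9, 90.3]
eef_rot: [3.14, -0.602, -0.187]
wrist_force: [6.3, 1.4, 3.7]
finger_gap: 13.4
```

Call:
{"method": "arm_command", "body": {"deltas": [{"xyz":[0.0,0.0,0.0],"turn":[0.0,0.0,0.0]},{"xyz":[0.0,0.0,0.0],"turn":[0.0,0.0,0.0]},{"xyz":[0.0,0.0,0.0],"turn":[0.0,0.0,0.0]},{"xyz":[0.0,0.0,0.0],"turn":[0.0,0.0,0.0]}], "gripper": 0.5}}

```text
clock: 8.88
eef_pos: [449.4, -192.2, 88.9]
eef_rot: [3.141, -0.598, -0.187]
wrist_force: [0.6, 0.1, -0.7]
finger_gap: 46.3
```

Call:
{"method": "arm_command", "body": {"deltas": [{"xyz":[-0.01,0.002,0.016],"turn":[0.0,0.0,0.0]},{"xyz":[-0.02,0.004,0.03],"turn":[0.0,0.0,0.0]},{"xyz":[-0.0,0.0,0.05],"turn":[0.0,0.0,0.0]},{"xyz":[0.0,0.0,0.05],"turn":[0.0,0.0,0.0]},{"xyz":[0.0,0.0,0.04],"turn":[0.0,0.0,0.0]},{"xyz":[0.0,0.0,0.03],"turn":[0.0,0.0,0.0]},{"xyz":[0.0,0.0,0.0],"turn":[0.0,0.0,0.0]},{"xyz":[0.0,0.0,0.0],"turn":[0.0,0.0,0.0]}]}}

```text
clock: 9.88
eef_pos: [419.2, -186.0, 303.8]
eef_rot: [3.142, -0.597, -0.187]
wrist_force: [-0.1, -0.7, -0.5]
finger_gap: 47.0
```

```bash
python3 - <<'E'
from h import *
c,s=snap("wrist","w6"); print(s["eef_pos"],s["eef_rot"],s["joints"],s["clock"],s["wrist_force"],s["finger_gap"])
E
```

```text
[ 419.24 -186.04  303.81] [ 3.14 -0.6  -0.19] [-0.66 -0.34  2.    0.32  0.96  0.99] 9.875 [-0.13 -0.75 -0.46] 47.03702007220107
```

View pics/w6.png

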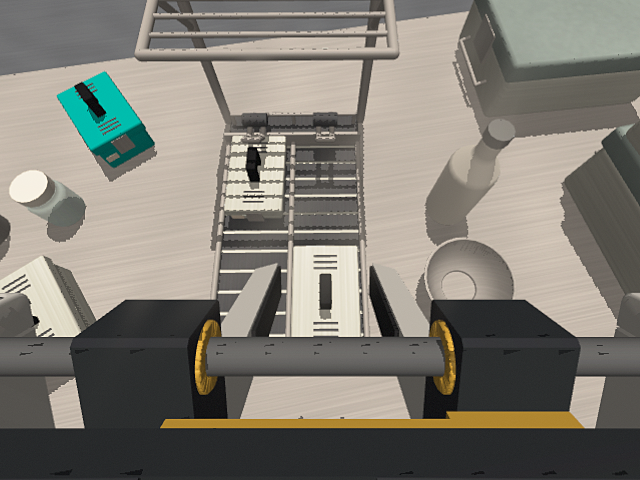

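```bash
python3 - <<'E'
from h import *
c=load("w6"); i=cv2.imread("pics/w6.png"); cv2.imwrite("pics/w6c.png",cv2.resize(i[90:345,210:385],None,fx=3.2,fy=2.35*1.0,interpolation=cv2.INTER_CUBIC))
snap("top","top6"); t=cv2.imread("pics/top6.png"); cv2.imwrite("pics/t6c.png",cv2.resize(t[110:320,300:460],None,fx=2.8,fy=2.8,interpolation=cv2.INTER_CUBIC))
snap("scene","scene6")
E
```

```text
(no output)
```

View pics/w6c.png

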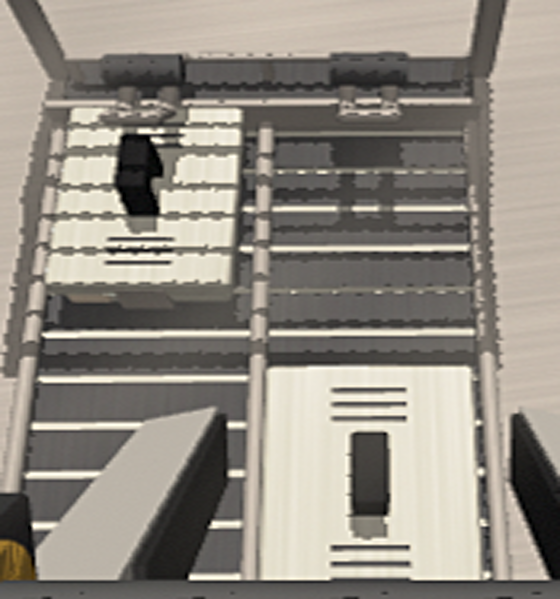

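View pics/t6c.png

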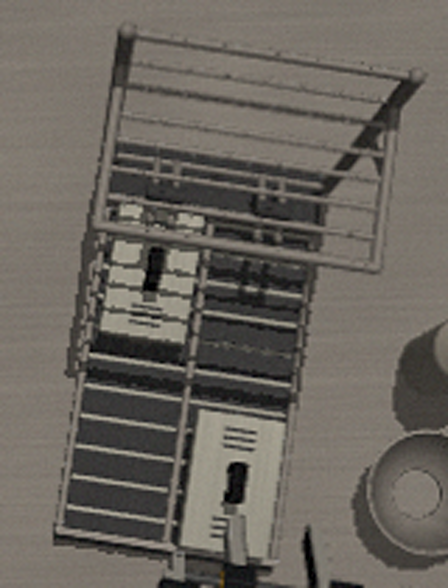

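```bash
python3 - <<'E'
from h import *
A=load("w6");T=load("top6")
g=lambda x,y:[(x+.5)/3.2-.5+210,(y+.5)/2.35-.5+90]
t=lambda a,b:[(a+.5)/2.8-.5+300,(b+.5)/2.8-.5+110]
L=plane(A,[g(268,367),g(470,367)],68); print(L)
P=plane(T,[t(200,408),t(284,418),t(180,549),t(268,565)],68); print(P,P.mean(0))
print("front stop top",plane(T,[t(57,524),t(277,560)],32))
yaw=-.186;o=np.array([400,-132]);M=np.array([[np.cos(yaw),np.sin(yaw)],[-np.sin(yaw),np.cos(yaw)]])
print((M@(L[:,:2]-o).T).T,(M@(P[:,:2]-o).T).T)
# new case handle / lid yaw
t3=lambda a,b:[(a+.5)/4-.5+140,(b+.5)/4-.5+180]; s4=lambda a,b:[(a+.5)/4-.5+340,(b+.5)/4-.5+190]
T0=load("top0");S0=load("scene0")
Q=plane(T0,[t3(320,298),t3(432,240),t3(520,412),t3(407,468)],60);W=plane(S0,[s4(228,290),s4(80,190),s4(160,126),s4(302,220)],60)
print(Q.mean(0),W.mean(0)); 
for a,b in [(Q[1]-Q[2],Q[0]-Q[3]),(W[0]-W[1],W[3]-W[2])]: print([np.arctan2(v[1],v[0]) for v in (a,b)])
E
```

```text
[[ 523.68 -163.54   68.  ]
 [ 508.49 -243.47   68.  ]]
[[ 523.82 -164.66   68.  ]
 [ 512.5  -243.04   68.  ]
 [ 393.77 -141.29   68.  ]
 [ 376.88 -222.14   68.  ]] [ 451.74 -192.78   68.  ]
front stop top [[ 419.86  -28.83   32.  ]
 [ 380.3  -237.06   32.  ]]
[[127.38  -8.13]
 [127.23 -89.49]] [[127.72  -9.2 ]
 [131.09 -88.32]
 [ -4.4  -10.29]
 [ -6.06 -92.86]]
[499.06 167.23  60.  ] [503.33 169.1   60.  ]
[np.float64(0.45996362481928577), np.float64(0.4673883565407103)]
[np.float64(0.48963653718136224), np.float64(0.4738595013600133)]
```

Call:
{"method": "arm_command", "body": {"deltas": [{"xyz":[0.003,0.04,0.0],"turn":[0.0,0.0,0.0824]},{"xyz":[0.003,0.04,0.0],"turn":[0.0,0.0,0.0824]},{"xyz":[0.003,0.04,0.0],"turn":[0.0,0.0,0.0824]},{"xyz":[0.003,0.04,0.0],"turn":[0.0,0.0,0.0824]},{"xyz":[0.003,0.04,0.0],"turn":[0.0,0.0,0.0824]},{"xyz":[0.003,0.04,0.0],"turn":[0.0,0.0,0.0824]},{"xyz":[0.003,0.042,0.0],"turn":[0.0,0.0,0.0824]},{"xyz":[0.002,0.042,0.0],"turn":[0.0,0.0,0.0822]},{"xyz":[0.0,0.0,-0.05],"turn":[0.0,0.0,0.0]},{"xyz":[0.0,0.0,-0.05],"turn":[0.0,0.0,0.0]},{"xyz":[0.0,0.0,-0.024],"turn":[0.0,0.0,0.0]},{"xyz":[0.0,0.0,0.0],"turn":[0.0,0.0,0.0]}]}}

```text
clock: 11.52
eef_pos: [441.6, 137.7, 179.1]
eef_rot: [-3.141, -0.595, 0.471]
wrist_force: [0.9, 0.4, 1.4]
finger_gap: 47.0
```

```bash
python3 - <<'E'
from h import *
c,s=snap("wrist","w7"); print(s["eef_pos"],s["eef_rot"],s["joints"],s["clock"],s["wrist_force"],s["finger_gap"])
print(proj(load("w7"),[[501,168,96],[501,168,60]]))
E
```

```text
[441.58 137.7  179.08] [-3.14 -0.59  0.47] [ 0.09 -0.21  2.2   0.37  0.62  0.95] 11.525 [0.9  0.35 1.37] 46.991101418905025
[[325.08 221.94]
 [325.1  236.81]]
```

View pics/w7.png

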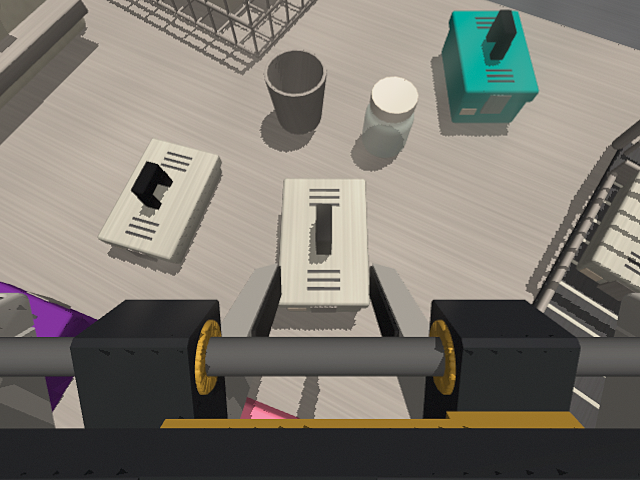

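```bash
python3 - <<'E'
from h import *
A=load("w7");P=plane(A,[[283,180],[366.5,180],[370,305],[280.5,304]],60);print(P,P.mean(0));
for v in (P[0]-P[3],P[1]-P[2]): print(np.arctan2(v[1],v[0]),np.linalg.norm(v))
print([np.linalg.norm(P[0]-P[1]),np.linalg.norm(P[3]-P[2])])
# heights: lid far-right corner across top0 and w7
t3=lambda a,b:[(a+.5)/4-.5+140,(b+.5)/4-.5+180]
T0=load("top0")
for a,b in zip([t3(320,298),t3(432,240),t3(520,412),t3(407,468)],[[283,180],[366.5,180],[370,305],[280.5,304]]): print(tri([(T0,a),(A,b)]))
E
```

```text
[[536.39 233.81  60.  ]
 [574.67 158.57  60.  ]
 [461.54 103.3   60.  ]
 [426.34 174.33  60.  ]] [499.74 167.5   60.  ]
0.4955010739745819 125.09396259314829
0.4544995729066055 125.90885445603573
[np.float64(84.41749136102453), np.float64(79.28009668900006)]
(array([537.2 , 233.52,  58.85]), [0.8, 0.8])
(array([573.94, 158.4 ,  61.29]), [0.0, 0.0])
(array([460.24, 102.51,  62.85]), [1.1, 1.1])
(array([425.25, 173.7 ,  67.94]), [0.9, 0.9])
```

Call:
{"method": "arm_command", "body": {"deltas": [{"xyz":[0.012,0.006,-0.0195],"turn":[0.0,0.0,0.0]},{"xyz":[0.012,0.006,-0.0195],"turn":[0.0,0.0,0.0]},{"xyz":[0.012,0.006,-0.0195],"turn":[0.0,0.0,0.0]},{"xyz":[0.012,0.006,-0.0195],"turn":[0.0,0.0,0.0]},{"xyz":[0.011,0.006,-0.019],"turn":[0.0,0.0,0.0]},{"xyz":[0.0,0.0,0.0],"turn":[0.0,0.0,0.0]},{"xyz":[0.0,0.0,0.0],"turn":[0.0,0.0,0.0]}]}}

```text
clock: 12.45
eef_pos: [501.8, 167.8, 85.3]
eef_rot: [3.141, -0.6, 0.472]
wrist_force: [-0.0, 0.4, 0.3]
finger_gap: 47.0
```

Call:
{"method": "arm_command", "body": {"deltas": [{"xyz":[0.0,0.0,0.0],"turn":[0.0,0.0,0.0]},{"xyz":[0.0,0.0,0.0],"turn":[0.0,0.0,0.0]},{"xyz":[0.0,0.0,0.0],"turn":[0.0,0.0,0.0]},{"xyz":[0.0,0.0,0.0],"turn":[0.0,0.0,0.0]},{"xyz":[0.0,0.0,0.0],"turn":[0.0,0.0,0.0]}], "gripper": 1.0, "force": 45}}

```text
clock: 13.08
eef_pos: [501.5, 167.9, 84.1]
eef_rot: [3.141, -0.599, 0.472]
wrist_force: [-2.5, 1.0, 2.6]
finger_gap: 11.6
```

Call:
{"method": "arm_command", "body": {"deltas": [{"xyz":[0.0,0.0,0.01],"turn":[0.0,0.0,0.0]},{"xyz":[0.0,0.0,0.02],"turn":[0.0,0.0,0.0]},{"xyz":[0.0,0.0,0.0],"turn":[0.0,0.0,0.0]},{"xyz":[0.0,0.0,0.0],"turn":[0.0,0.0,0.0]}]}}

```text
clock: 13.58
eef_pos: [501.1, 167.7, 113.0]
eef_rot: [3.141, -0.597, 0.472]
wrist_force: [-1.0, -0.1, -3.0]
finger_gap: 11.2
```

```bash
python3 - <<'E'
from h import *
c,s=snap("wrist","w8"); print(s["eef_pos"],s["eef_rot"],s["joints"],s["clock"],s["wrist_force"],s["finger_gap"])
c=snap("scene","s8"); i=cv2.imread("pics/s8.png"); cv2.imwrite("pics/s8c.png",cv2.resize(i[120:330,240:480],None,fx=2.8,fy=2.8))
E
```

```text
[501.06 167.71 113.03] [ 3.14 -0.6   0.47] [0.16 0.07 2.13 0.45 0.41 0.89] 13.575 [-1.04 -0.09 -3.01] 11.243246909193157
```

View pics/w8.png

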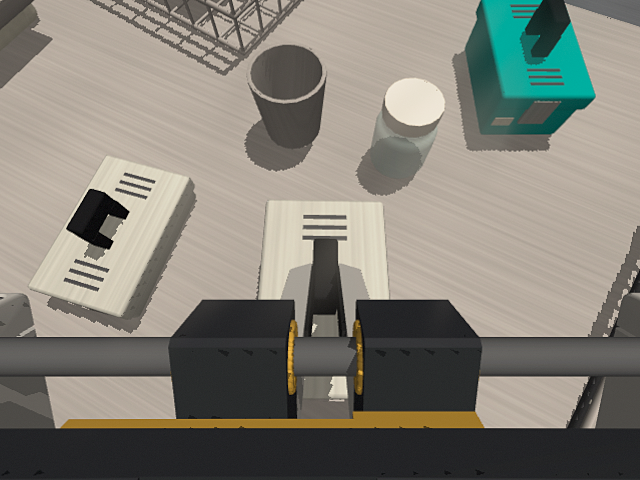

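View pics/s8c.png

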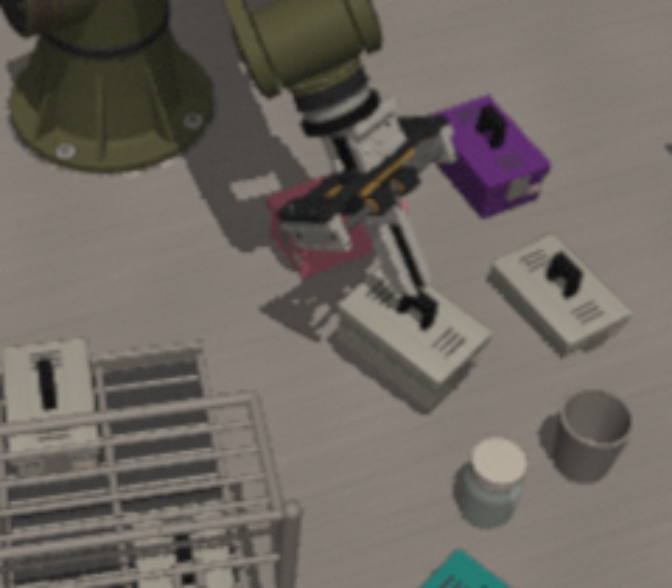

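```bash
python3 - <<'E'
from h import *
A=load("w8");S=load("s8");
i=cv2.imread("pics/s8.png"); cv2.imwrite("pics/s8d.png",cv2.resize(i[210:280,340:430],None,fx=8,fy=8,interpolation=cv2.INTER_CUBIC))
i=cv2.imread("pics/w8.png"); cv2.imwrite("pics/w8d.png",cv2.resize(i[180:310,240:410],None,fx=4.5,fy=4.5,interpolation=cv2.INTER_CUBIC))
E
```

```text
(no output)
```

View pics/s8d.png

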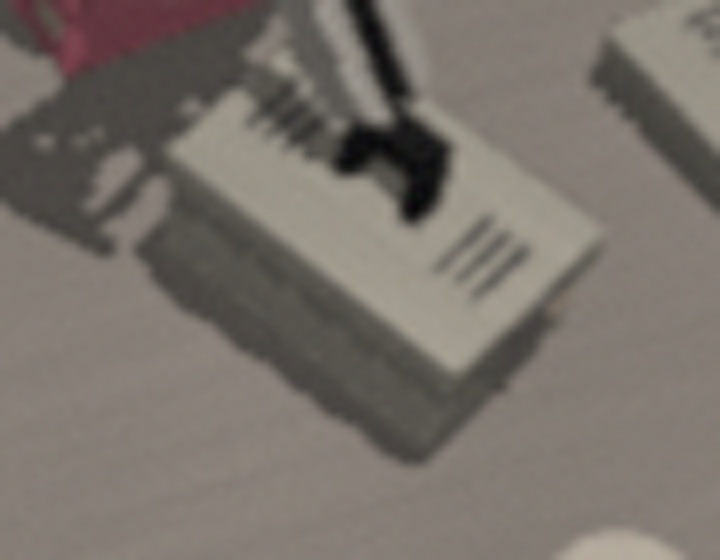

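View pics/w8d.png

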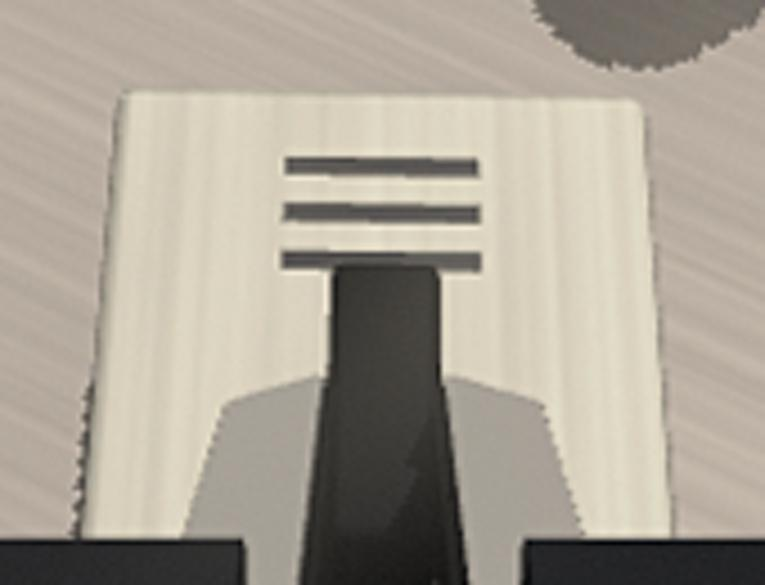

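```bash
python3 - <<'E'
from h import *
A=load("w8");S=load("s8")
w=lambda a,b:[(a+.5)/4.5-.5+240,(b+.5)/4.5-.5+180]; s=lambda a,b:[(a+.5)/8-.5+340,(b+.5)/8-.5+210]
print(tri([(A,w(122,92)),(S,s(605,232))]),tri([(A,w(643,100)),(S,s(460,378))]))
L=tri([(A,w(122,92)),(S,s(605,232))])[0];R=tri([(A,w(643,100)),(S,s(460,378))])[0];print(np.linalg.norm(L-R))
# front-right lid corner: find point on scene ray at 130 mm from R and 90deg wrt. L-R
o,d=ray(S,[s(170,150)]);d=d[0]/np.linalg.norm(d[0])
for z in range(70,112,4):
    P=o+d*((z-o[2])/d[2]); print(z,P,np.linalg.norm(P-R),np.dot(P-R,L-R)/84)
E
```

```text
(array([536.94, 232.99,  82.74]), [0.5, 0.5]) (array([574.74, 159.9 ,  80.27]), [1.3, 1.3])
82.32052101421496
70 [443.85 112.93  70.  ] 139.44633715799515 17.73509610028048
74 [446.86 111.36  74.  ] 136.93404336779295 15.131515811183915
78 [449.86 109.79  78.  ] 134.57939146463187 12.527935522087288
82 [452.87 108.22  82.  ] 132.3907929902807 9.924355232990816
86 [455.88 106.65  86.  ] 130.3766107009487 7.3207749438941505
90 [458.89 105.07  90.  ] 128.54504368043453 4.717194654797687
94 [461.89 103.5   94.  ] 126.90399906783708 2.113614365701067
98 [464.9  101.93  98.  ] 125.4609532551105 -0.4899659233955967
102 [467.91 100.36 102.  ] 124.22280664845391 -3.0935462124920656
106 [470.92  98.79 106.  ] 123.1957372607672 -5.697126501588684
110 [473.92  97.22 110.  ] 122.3850593597743 -8.300706790685254
```

Call:
{"method": "arm_command", "body": {"deltas": [{"xyz":[0.0,0.0,0.03],"turn":[0.0455,-0.089,0.0]},{"xyz":[0.0,0.0,0.04],"turn":[0.0,0.0,0.0]},{"xyz":[0.0,0.0,0.032],"turn":[0.0,0.0,0.0]},{"xyz":[0.002,-0.037,0.0],"turn":[0.0,0.0,-0.066]},{"xyz":[0.002,-0.037,0.0],"turn":[0.0,0.0,-0.066]},{"xyz":[0.002,-0.037,0.0],"turn":[0.0,0.0,-0.066]},{"xyz":[0.002,-0.037,0.0],"turn":[0.0,0.0,-0.066]},{"xyz":[0.002,-0.037,0.0],"turn":[0.0,0.0,-0.066]}]}}

```text
clock: 14.68
eef_pos: [511.2, -18.4, 215.2]
eef_rot: [3.141, -0.698, 0.14]
wrist_force: [-0.1, -0.6, -2.7]
finger_gap: 11.1
```

Call:
{"method": "arm_command", "body": {"deltas": [{"xyz":[0.002,-0.037,0.0],"turn":[0.0,0.0,-0.066]},{"xyz":[0.002,-0.037,0.0],"turn":[0.0,0.0,-0.066]},{"xyz":[0.002,-0.037,0.0],"turn":[0.0,0.0,-0.066]},{"xyz":[0.002,-0.037,0.0],"turn":[0.0,0.0,-0.066]},{"xyz":[0.002,-0.04,0.0],"turn":[0.0,0.0,-0.065]},{"xyz":[0.0,0.0,0.0],"turn":[0.0,0.0,0.0]},{"xyz":[0.0,0.0,0.0],"turn":[0.0,0.0,0.0]}]}}

```text
clock: 15.55
eef_pos: [521.2, -204.7, 215.2]
eef_rot: [-3.141, -0.697, -0.187]
wrist_force: [0.1, 0.2, -3.1]
finger_gap: 11.4
```

```bash
python3 - <<'E'
from h import *
c,s=snap("wrist","w9"); print(s["eef_pos"],s["eef_rot"],s["joints"],s["clock"],s["wrist_force"],s["finger_gap"])
snap("scene","s9"); snap("top","t9")
i=cv2.imread("pics/s9.png"); cv2.imwrite("pics/s9c.png",cv2.resize(i[160:360,190:390],None,fx=3,fy=3,interpolation=cv2.INTER_CUBIC))
i=cv2.imread("pics/t9.png"); cv2.imwrite("pics/t9c.png",cv2.resize(i[110:320,300:460],None,fx=2.8,fy=2.8,interpolation=cv2.INTER_CUBIC))
E
```

```text
[ 521.24 -204.72  215.17] [-3.14 -0.7  -0.19] [-0.56 -0.04  2.01  0.46  0.56  0.88] 15.55 [ 0.14  0.23 -3.09] 11.383515211502829
```

View pics/w9.png

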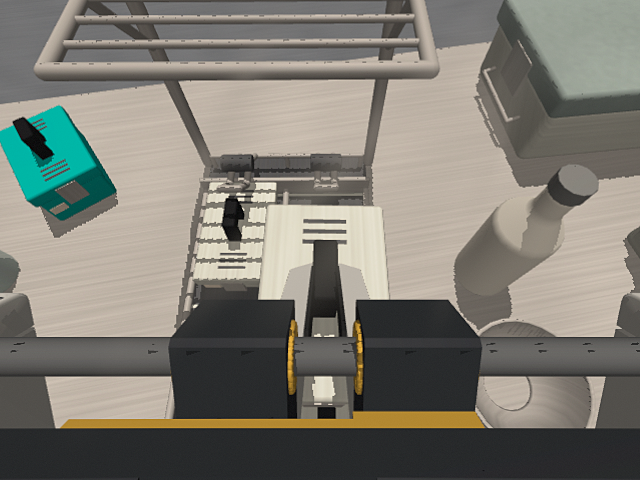

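View pics/s9c.png

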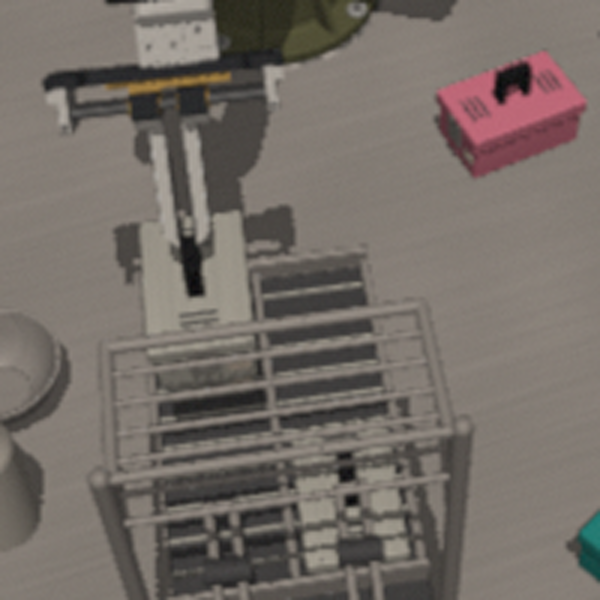

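View pics/t9c.png

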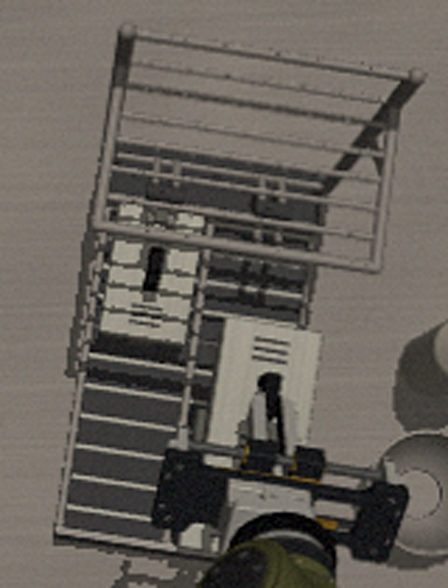

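```bash
python3 - <<'E'
from h import *
A=load("w9");T=load("t9");S=load("s9")
t=lambda a,b:[(a+.5)/2.8-.5+300,(b+.5)/2.8-.5+110]; s=lambda a,b:[(a+.5)/3-.5+190,(b+.5)/3-.5+160]
L=tri([(A,[268.5,206]),(T,t(225,316))]);R=tri([(A,[382,207]),(T,t(321,331))]);print(L,R,np.linalg.norm(L[0]-R[0]))
print(tri([(A,[268.5,206]),(T,t(225,316)),(S,s(252,350))]),tri([(A,[382,207]),(T,t(321,331)),(S,s(146,357))]))
E
```

```text
(array([ 591.24, -175.08,  183.11]), [0.1, 0.1]) (array([ 576.91, -257.41,  179.73]), [0.0, 0.0]) 83.63590186330411
(array([ 592.51, -175.7 ,  179.91]), [1.0, 0.8, 1.0]) (array([ 575.24, -255.99,  184.38]), [0.8, 1.0, 0.6])
```

```bash
cat > lid.py <<'E'
from h import *
import sys
def lidtilt(f,zmin=120,rows=(215,295),xr=(235,425)):
    cs=load(f); img=cs[0]["color"].astype(int)
    g=cv2.cvtColor(cs[0]["color"],cv2.COLOR_RGB2HSV)
    return img
E
python3 - <<'E'
from h import *
for f in ("w8","w9"):
    i=cv2.imread("pics/%s.png"%f); cv2.imwrite("pics/%sd.png"%f,cv2.resize(i[195:305,245:405],None,fx=5,fy=5,interpolation=cv2.INTER_CUBIC))
E
```

```text
(no output)
```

View pics/w9d.png

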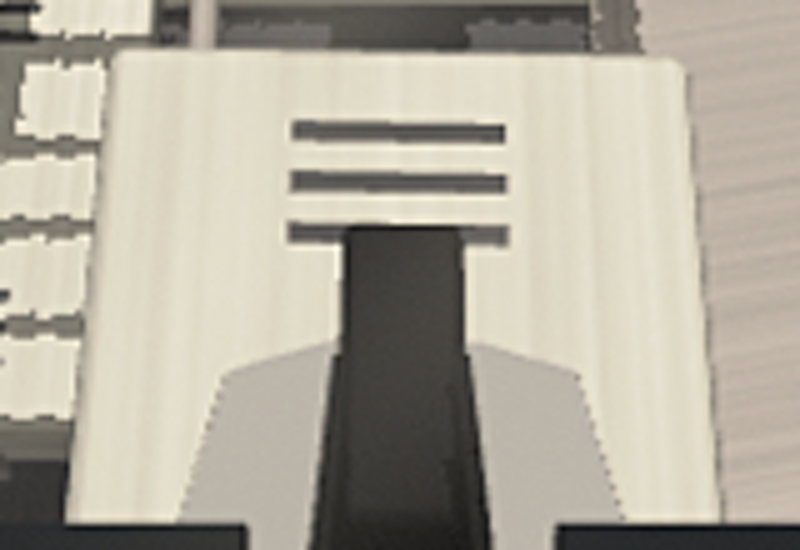

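View pics/w8d.png

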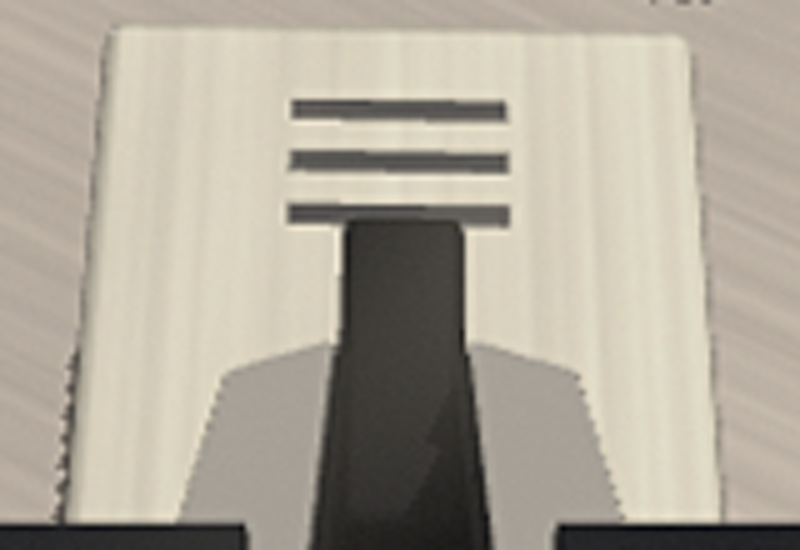

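Call:
{"method": "arm_command", "body": {"deltas": [{"xyz":[0.024,-0.005,0.0],"turn":[0.0,0.0,0.0]},{"xyz":[0.024,-0.005,0.0],"turn":[0.0,0.0,0.0]},{"xyz":[0.024,-0.0055,0.0],"turn":[0.0,0.0,0.0]},{"xyz":[0.0,0.0,-0.03],"turn":[0.0,0.0,0.0]},{"xyz":[0.0,0.0,-0.03],"turn":[0.0,0.0,0.0]},{"xyz":[0.0,0.0,0.0],"turn":[0.0,0.0,0.0]},{"xyz":[0.0,0.0,0.0],"turn":[0.0,0.0,0.0]}]}}

```text
clock: 16.58
eef_pos: [594.1, -220.7, 157.5]
eef_rot: [3.14, -0.7, -0.186]
wrist_force: [0.9, 0.8, -2.7]
finger_gap: 11.2
```

```bash
python3 - <<'E'
from h import *
c,s=snap("wrist","w10"); print(s["eef_pos"],s["eef_rot"],s["joints"],s["clock"],s["wrist_force"],s["finger_gap"])
snap("scene","s10"); snap("top","t10")
i=cv2.imread("pics/s10.png"); cv2.imwrite("pics/s10c.png",cv2.resize(i[200:400,190:390],None,fx=3,fy=3,interpolation=cv2.INTER_CUBIC))
i=cv2.imread("pics/t10.png"); cv2.imwrite("pics/t10c.png",cv2.resize(i[110:320,300:460],None,fx=2.8,fy=2.8,interpolation=cv2.INTER_CUBIC))
E
```

```text
[ 594.07 -220.66  157.5 ] [ 3.14 -0.7  -0.19] [-0.5   0.2   1.89  0.52  0.42  0.84] 16.575 [ 0.87  0.79 -2.73] 11.153772737618043
```

View pics/w10.png

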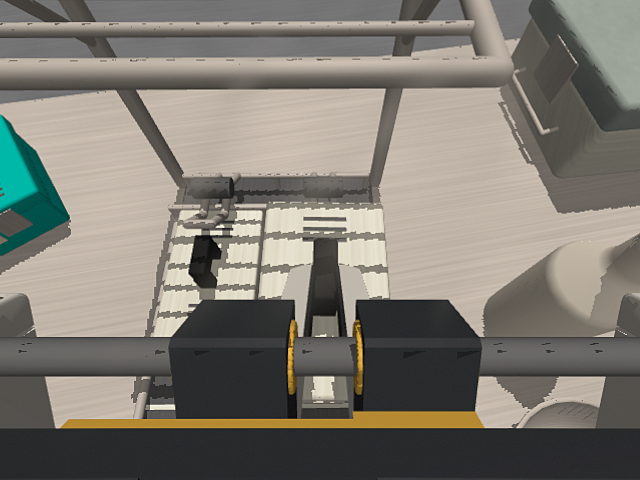

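View pics/s10c.png

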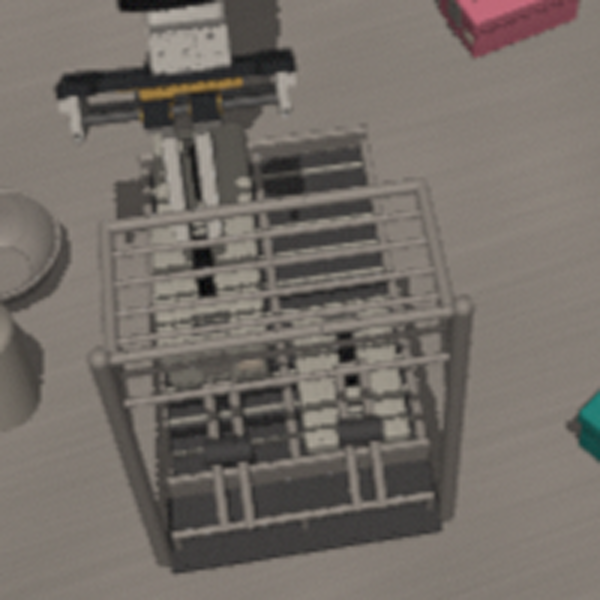

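View pics/t10c.png

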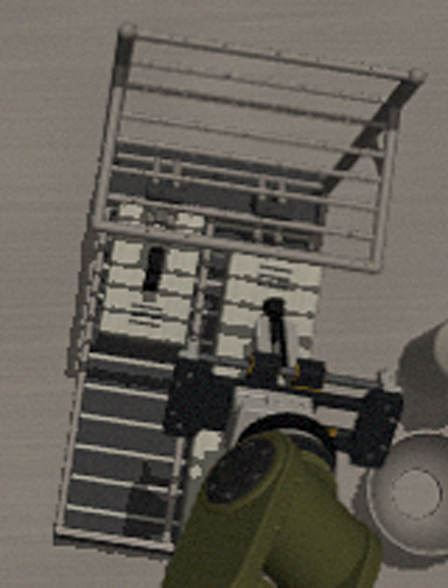

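Call:
{"method": "arm_command", "body": {"deltas": [{"xyz":[-0.003,0.0006,-0.01],"turn":[0.0,0.0,0.0]},{"xyz":[0.0,0.0,-0.015],"turn":[0.0,0.0,0.0]},{"xyz":[0.0,0.0,0.0],"turn":[0.0,0.0,0.0]}]}}

```text
clock: 17.1
eef_pos: [589.8, -219.8, 129.6]
eef_rot: [-3.141, -0.696, -0.188]
wrist_force: [-0.1, -0.1, -2.7]
finger_gap: 11.6
```

Call:
{"method": "arm_command", "body": {"deltas": [{"xyz":[0.0,0.0,-0.01],"turn":[0.0,0.0,0.0]},{"xyz":[0.0,0.0,-0.01],"turn":[0.0,0.0,0.0]},{"xyz":[0.0,0.0,0.0],"turn":[0.0,0.0,0.0]}]}}

```text
clock: 17.48
eef_pos: [590.3, -220.0, 110.7]
eef_rot: [3.141, -0.698, -0.187]
wrist_force: [0.0, 0.6, -3.2]
finger_gap: 11.4
```

Call:
{"method": "arm_command", "body": {"deltas": [{"xyz":[0.0,0.0,-0.005],"turn":[0.0,0.0,0.0]},{"xyz":[0.0,0.0,-0.003],"turn":[0.0,0.0,0.0]},{"xyz":[0.0,0.0,0.0],"turn":[0.0,0.0,0.0]}]}}

```text
clock: 17.85
eef_pos: [590.4, -220.1, 102.8]
eef_rot: [3.141, -0.698, -0.187]
wrist_force: [0.1, -0.3, -2.8]
finger_gap: 11.6
```

```bash
python3 - <<'E'
from h import *
c,s=snap("wrist","w11"); print(s["eef_pos"],s["eef_rot"],s["clock"],s["wrist_force"],s["finger_gap"])
snap("scene","s11")
i=cv2.imread("pics/s11.png"); cv2.imwrite("pics/s11c.png",cv2.resize(i[220:400,200:360],None,fx=3.3,fy=3.3,interpolation=cv2.INTER_CUBIC))
E
```

```text
[ 590.44 -220.07  102.81] [ 3.14 -0.7  -0.19] 17.85 [ 0.09 -0.32 -2.79] 11.64852456315967
```

View pics/w11.png

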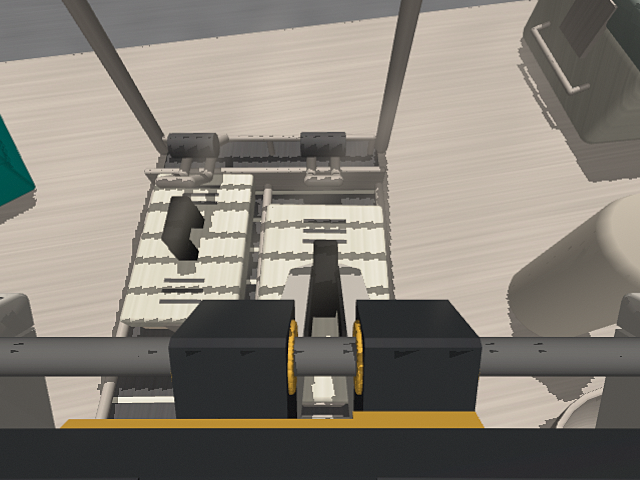

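View pics/s11c.png

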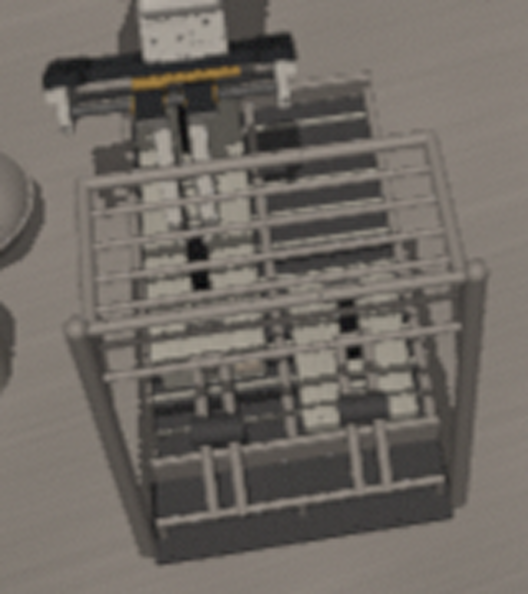

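Call:
{"method": "arm_command", "body": {"deltas": [{"xyz":[0.0,0.0,-0.003],"turn":[0.0,0.0,0.0]},{"xyz":[0.0,0.0,-0.002],"turn":[0.0,0.0,0.0]},{"xyz":[0.0,0.0,0.0],"turn":[0.0,0.0,0.0]}]}}

```text
clock: 18.32
eef_pos: [590.4, -220.1, 97.7]
eef_rot: [3.141, -0.698, -0.187]
wrist_force: [-0.2, -0.2, -2.2]
finger_gap: 11.4
```

Call:
{"method": "arm_command", "body": {"deltas": [{"xyz":[0.0,0.0,-0.002],"turn":[0.0,0.0,0.0]},{"xyz":[0.0,0.0,-0.001],"turn":[0.0,0.0,0.0]},{"xyz":[0.0,0.0,0.0],"turn":[0.0,0.0,0.0]}]}}

```text
clock: 18.7
eef_pos: [590.5, -220.1, 94.8]
eef_rot: [3.141, -0.698, -0.187]
wrist_force: [0.8, 0.6, -1.8]
finger_gap: 11.2
```

Call:
{"method": "arm_command", "body": {"deltas": [{"xyz":[0.0,0.0,-0.002],"turn":[0.0,0.0,0.0]},{"xyz":[0.0,0.0,-0.001],"turn":[0.0,0.0,0.0]},{"xyz":[0.0,0.0,0.0],"turn":[0.0,0.0,0.0]}]}}

```text
clock: 19.08
eef_pos: [591.3, -220.1, 93.2]
eef_rot: [3.141, -0.701, -0.187]
wrist_force: [-1.4, 4.4, 6.3]
finger_gap: 11.3
```

Call:
{"method": "arm_command", "body": {"deltas": [{"xyz":[0.0,0.0,0.0],"turn":[0.0,0.0,0.0]},{"xyz":[0.0,0.0,0.0],"turn":[0.0,0.0,0.0]},{"xyz":[0.0,0.0,0.0],"turn":[0.0,0.0,0.0]},{"xyz":[0.0,0.0,0.0],"turn":[0.0,0.0,0.0]}], "gripper": 0.55}}

```text
clock: 19.58
eef_pos: [590.5, -220.2, 91.9]
eef_rot: [3.141, -0.699, -0.187]
wrist_force: [-0.2, 0.5, -0.0]
finger_gap: 41.9
```

Call:
{"method": "arm_command", "body": {"deltas": [{"xyz":[-0.02,0.004,0.025],"turn":[0.0,0.0,0.0]},{"xyz":[-0.03,0.0055,0.035],"turn":[0.0,0.0,0.0]},{"xyz":[-0.02,0.004,0.03],"turn":[0.0,0.0,0.0]},{"xyz":[0.0,0.0,0.03],"turn":[0.0,0.0,0.0]},{"xyz":[0.0,0.0,0.0],"turn":[0.0,0.0,0.0]},{"xyz":[0.0,0.0,0.0],"turn":[0.0,0.0,0.0]}]}}

```text
clock: 20.32
eef_pos: [520.3, -206.5, 211.2]
eef_rot: [3.141, -0.698, -0.187]
wrist_force: [1.0, 0.6, -0.2]
finger_gap: 42.3
```

```bash
python3 - <<'E'
from h import *
c,s=snap("wrist","w12"); print(s["eef_pos"],s["eef_rot"],s["clock"],s["wrist_force"],s["finger_gap"])
i=cv2.imread("pics/w12.png"); cv2.imwrite("pics/w12c.png",cv2.resize(i[100:340,190:430],None,fx=2.5,fy=2.5,interpolation=cv2.INTER_CUBIC))
E
```

```text
[ 520.32 -206.48  211.17] [ 3.14 -0.7  -0.19] 20.325 [ 0.98  0.56 -0.18] 42.26672532290462
```

View pics/w12.png

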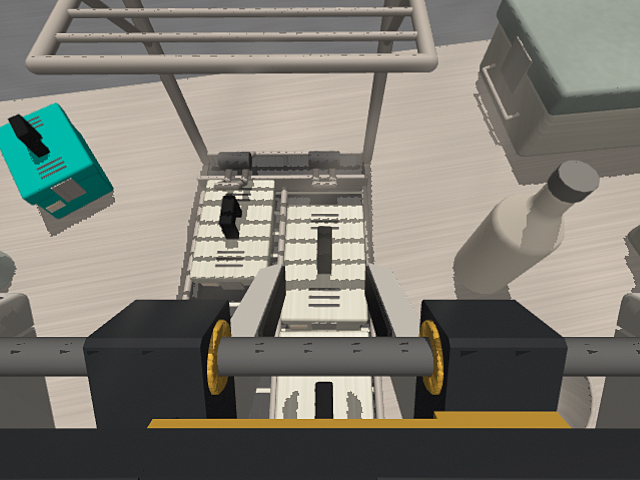

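View pics/w12c.png

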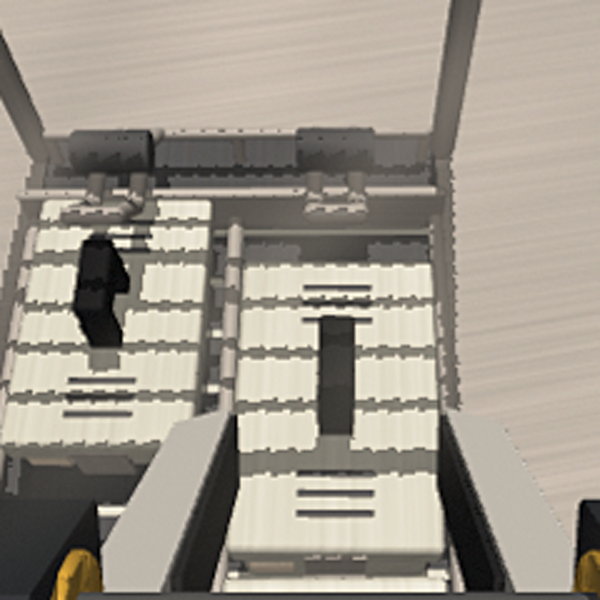

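```bash
python3 - <<'E'
from h import *
A=load("w12"); g=lambda x,y:[(x+.5)/2.5-.5+190,(y+.5)/2.5-.5+100]
yaw=-.186;o=np.array([400,-132]);M=np.array([[np.cos(yaw),np.sin(yaw)],[-np.sin(yaw),np.cos(yaw)]])
P=plane(A,[g(228,550),g(443,553),g(434,262),g(243,262)],68);print(P.mean(0));print((M@(P[:,:2]-o).T).T, M@(P.mean(0)[:2]-o))
Q=plane(A,[g(230,575),g(445,575)],68);print("old rear",(M@(Q[:,:2]-o).T).T)
# handle
H=plane(A,[g(337,316),g(336,405)],104);print("handle",(M@(H[:,:2]-o).T).T)
E
```

```text
[ 589.09 -218.24   68.  ]
[[138.81  -8.76]
 [137.55 -89.42]
 [265.3  -92.44]
 [265.46  -8.52]] [201.78 -49.78]
old rear [[129.53 -10.  ]
 [129.4  -89.71]]
handle [[219.09 -49.83]
 [182.59 -49.43]]
```

Call:
{"method": "arm_command", "body": {"deltas": [{"xyz":[0.0,0.0,-0.03],"turn":[0.0,0.0,0.0]},{"xyz":[0.02,-0.0035,-0.03],"turn":[0.0,0.0,0.0]},{"xyz":[0.03,-0.0055,-0.035],"turn":[0.0,0.0,0.0]},{"xyz":[0.02,-0.0035,-0.025],"turn":[0.0,0.0,0.0]},{"xyz":[0.0,0.0,0.0],"turn":[0.0,0.0,0.0]}]}}

```text
clock: 21.0
eef_pos: [589.8, -218.4, 88.5]
eef_rot: [-3.14, -0.693, -0.188]
wrist_force: [0.1, -0.0, 0.5]
finger_gap: 42.7
```

Call:
{"method": "arm_command", "body": {"deltas": [{"xyz":[0.0,0.0,0.0],"turn":[0.0,0.0,0.0]},{"xyz":[0.0,0.0,0.0],"turn":[0.0,0.0,0.0]},{"xyz":[0.0,0.0,0.0],"turn":[0.0,0.0,0.0]},{"xyz":[0.0,0.0,0.0],"turn":[0.0,0.0,0.0]},{"xyz":[0.0,0.0,0.0],"turn":[0.0,0.0,0.0]}], "gripper": 1.0, "force": 30}}

```text
clock: 21.62
eef_pos: [590.6, -219.2, 92.7]
eef_rot: [3.141, -0.7, -0.187]
wrist_force: [-4.2, 2.8, 6.9]
finger_gap: 12.8
```

Call:
{"method": "arm_command", "body": {"deltas": [{"xyz":[0.01,-0.0018,0.001],"turn":[0.0,0.0,0.0]},{"xyz":[0.01,-0.0018,0.0],"turn":[0.0,0.0,0.0]},{"xyz":[0.0,0.0,0.0],"turn":[0.0,0.0,0.0]}]}}

```text
clock: 22.0
eef_pos: [610.9, -222.8, 92.8]
eef_rot: [3.141, -0.699, -0.187]
wrist_force: [1.1, -0.5, -0.6]
finger_gap: 12.3
```

Call:
{"method": "arm_command", "body": {"deltas": [{"xyz":[0.01,-0.0018,0.0],"turn":[0.0,0.0,0.0]},{"xyz":[0.01,-0.0018,0.0],"turn":[0.0,0.0,0.0]},{"xyz":[0.0,0.0,0.0],"turn":[0.0,0.0,0.0]}]}}

```text
clock: 22.38
eef_pos: [631.1, -226.4, 92.8]
eef_rot: [3.141, -0.699, -0.187]
wrist_force: [0.8, -0.1, -0.3]
finger_gap: 12.7
```

```bash
python3 - <<'E'
from h import *
c,s=snap("wrist","w13"); print(s["eef_pos"],s["eef_rot"],s["clock"],s["wrist_force"],s["finger_gap"])
E
```

```text
[ 631.07 -226.35   92.84] [ 3.14 -0.7  -0.19] 22.375 [ 0.8  -0.11 -0.28] 12.674864586692607
```

View pics/w13.png

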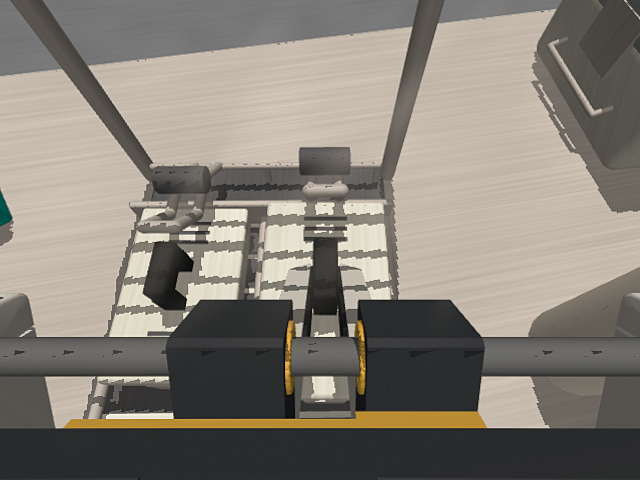

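Call:
{"method": "arm_command", "body": {"deltas": [{"xyz":[0.006,-0.0011,0.0],"turn":[0.0,0.0,0.0]},{"xyz":[0.004,-0.0007,0.0],"turn":[0.0,0.0,0.0]},{"xyz":[0.002,-0.0004,0.0],"turn":[0.0,0.0,0.0]},{"xyz":[0.0,0.0,0.0],"turn":[0.0,0.0,0.0]}]}}

```text
clock: 22.92
eef_pos: [642.6, -228.5, 92.9]
eef_rot: [3.141, -0.699, -0.187]
wrist_force: [0.9, -0.3, -1.9]
finger_gap: 12.3
```

Call:
{"method": "arm_command", "body": {"deltas": [{"xyz":[0.002,-0.0004,0.0],"turn":[0.0,0.0,0.0]},{"xyz":[0.002,-0.0004,0.0],"turn":[0.0,0.0,0.0]},{"xyz":[0.0,0.0,0.0],"turn":[0.0,0.0,0.0]}]}}

```text
clock: 23.3
eef_pos: [646.6, -229.3, 92.9]
eef_rot: [3.141, -0.699, -0.187]
wrist_force: [-1.4, 0.5, -0.5]
finger_gap: 12.4
```

Call:
{"method": "arm_command", "body": {"deltas": [{"xyz":[0.002,-0.0004,0.0],"turn":[0.0,0.0,0.0]},{"xyz":[0.001,-0.0002,0.0],"turn":[0.0,0.0,0.0]},{"xyz":[0.0,0.0,0.0],"turn":[0.0,0.0,0.0]}]}}

```text
clock: 23.68
eef_pos: [649.4, -230.7, 93.7]
eef_rot: [3.14, -0.7, -0.187]
wrist_force: [-13.1, -1.0, 9.8]
finger_gap: 12.1
```

Call:
{"method": "arm_command", "body": {"deltas": [{"xyz":[0.002,-0.0004,0.0],"turn":[0.0,0.0,0.0]},{"xyz":[0.0,0.0,0.0],"turn":[0.0,0.0,0.0]}]}}

```text
clock: 23.92
eef_pos: [651.6, -231.2, 94.4]
eef_rot: [3.14, -0.701, -0.187]
wrist_force: [-17.3, -0.5, 14.2]
finger_gap: 12.3
```

Call:
{"method": "arm_command", "body": {"deltas": [{"xyz":[-0.002,0.0004,0.0],"turn":[0.0,0.0,0.0]},{"xyz":[0.0,0.0,0.0],"turn":[0.0,0.0,0.0]}]}}

```text
clock: 24.18
eef_pos: [649.6, -230.1, 93.1]
eef_rot: [3.141, -0.699, -0.187]
wrist_force: [-3.9, -0.8, 2.7]
finger_gap: 12.4
```

Call:
{"method": "arm_command", "body": {"deltas": [{"xyz":[0.0,0.0,0.0],"turn":[0.0,0.0,0.0]},{"xyz":[0.0,0.0,0.0],"turn":[0.0,0.0,0.0]},{"xyz":[0.0,0.0,0.0],"turn":[0.0,0.0,0.0]},{"xyz":[0.0,0.0,0.0],"turn":[0.0,0.0,0.0]}], "gripper": 0.55}}

```text
clock: 24.68
eef_pos: [649.5, -229.9, 92.9]
eef_rot: [3.141, -0.698, -0.187]
wrist_force: [0.2, 0.2, 0.1]
finger_gap: 42.1
```

Call:
{"method": "arm_command", "body": {"deltas": [{"xyz":[-0.013,0.0025,0.016],"turn":[0.0,0.0,0.0]},{"xyz":[-0.026,0.005,0.031],"turn":[0.0,0.0,0.0]},{"xyz":[-0.03,0.0055,0.03],"turn":[0.0,0.0,0.0]},{"xyz":[-0.04,0.008,0.03],"turn":[0.0,0.0,0.0]},{"xyz":[-0.04,0.008,0.03],"turn":[0.0,0.0,0.0]},{"xyz":[-0.03,0.006,0.03],"turn":[0.0,0.0,0.0]},{"xyz":[0.0,0.0,0.0],"turn":[0.0,0.0,0.0]},{"xyz":[0.0,0.0,0.0],"turn":[0.0,0.0,0.0]}]}}

```text
clock: 25.68
eef_pos: [470.7, -195.0, 259.4]
eef_rot: [3.141, -0.698, -0.187]
wrist_force: [0.5, -0.5, 0.3]
finger_gap: 42.2
```

```bash
python3 - <<'E'
from h import *
c,s=snap("wrist","w14"); print(s["eef_pos"],s["eef_rot"],s["clock"],s["wrist_force"],s["finger_gap"])
i=cv2.imread("pics/w14.png"); cv2.imwrite("pics/w14c.png",cv2.resize(i[100:400,190:430],None,fx=2,fy=2,interpolation=cv2.INTER_CUBIC))
E
```

```text
[ 470.72 -194.98  259.44] [ 3.14 -0.7  -0.19] 25.675 [ 0.55 -0.46  0.3 ] 42.19821689023609
```

View pics/w14.png

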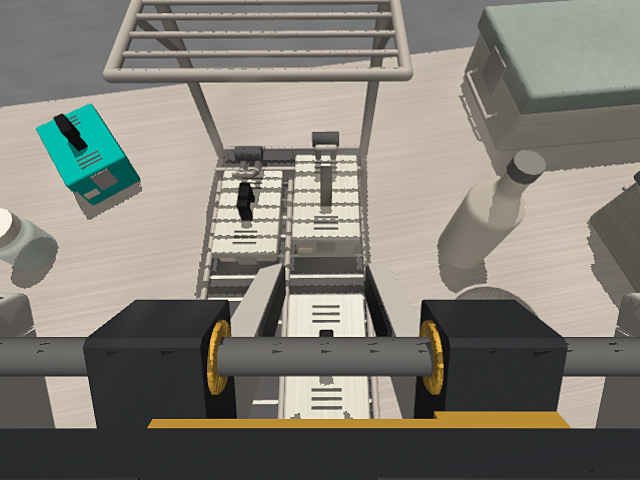

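View pics/w14c.png

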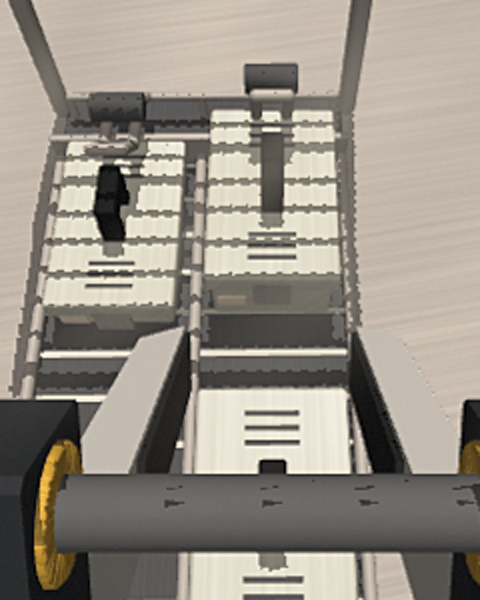

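Call:
{"method": "arm_command", "body": {"deltas": [{"xyz":[-0.03,0.02,0.04],"turn":[0.0,0.0,0.0]},{"xyz":[-0.03,0.04,0.04],"turn":[0.0,0.0,0.0]},{"xyz":[-0.01,0.04,0.03],"turn":[0.0,0.0,0.0]},{"xyz":[0.0,0.04,0.0],"turn":[0.0,0.0,0.0]},{"xyz":[0.0,0.0,0.0],"turn":[0.0,0.0,0.0]},{"xyz":[0.0,0.0,0.0],"turn":[0.0,0.0,0.0]}]}}

```text
clock: 26.48
eef_pos: [401.6, -55.9, 368.0]
eef_rot: [3.141, -0.696, -0.186]
wrist_force: [0.2, -1.1, -0.4]
finger_gap: 42.3
```

```bash
python3 - <<'E'
from h import *
A=load("w14"); g=lambda x,y:[(x+.5)/2-.5+190,(y+.5)/2-.5+100]
yaw=-.186;o=np.array([400,-132]);M=np.array([[np.cos(yaw),np.sin(yaw)],[-np.sin(yaw),np.cos(yaw)]])
r=lambda px,z:(M@(plane(A,px,z)[:,:2]-o).T).T
print("new lid FL FR RR RL",r([g(205,277),g(341,276),g(333,111),g(210,110)],68))
print("old rear lid",r([g(194,389),g(348,389)],68)); print("flat front",r([g(43,306),g(180,307)],43))
snap("top","t15");snap("scene","s15");c,s=snap("wrist","w15");print(s["eef_pos"],s["clock"])
i=cv2.imread("pics/t15.png"); cv2.imwrite("pics/t15c.png",cv2.resize(i[110:320,140:460],None,fx=2.5,fy=2.5,interpolation=cv2.INTER_CUBIC))
a=cv2.imread("pics/t15.png").astype(int);b=cv2.imread("pics/top0.png").astype(int);d=np.abs(a-b).max(2)
for n,(x,y) in dict(flat=(178,281),cup=(202,212),jar=(243,205),bowl=(453,287),bottle=(467,235)).items(): print(n,np.percentile(d[y-12:y+12,x-12:x+12],99))
E
```

```text
new lid FL FR RR RL [[197.23  -9.01]
 [197.73 -90.5 ]
 [322.68 -90.88]
 [323.73  -7.42]]
old rear lid [[127.85  -5.63]
 [127.68 -91.13]]
flat front [[189.58  94.07]
 [188.72   8.35]]
[401.43 -56.94 368.19] 26.575
flat 16.0
cup 13.0
jar 10.0
bowl 10.0
bottle 10.0
```

View pics/t15c.png

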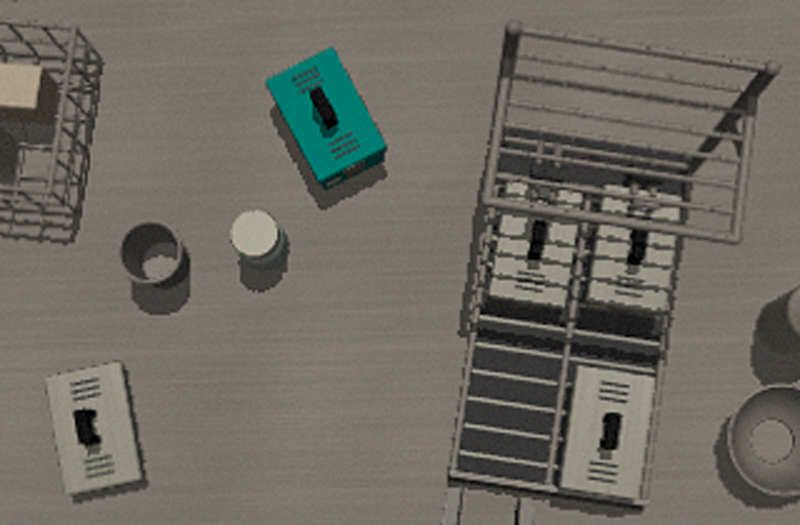

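View pics/s15.png

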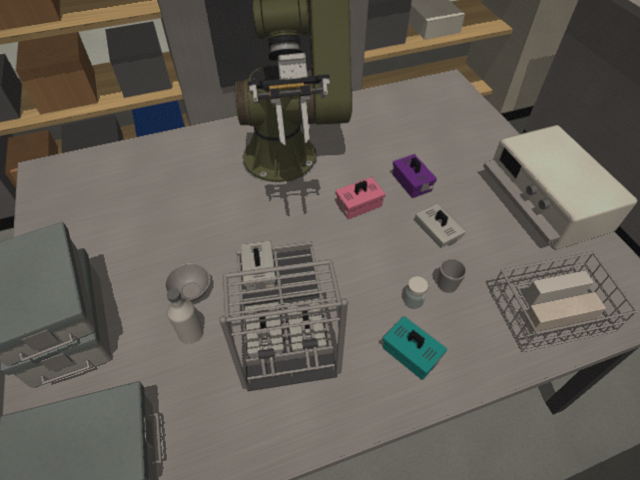

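```bash
python3 -c "
from cell import *
print(sign_off())"
```

```text
the job is handed in; nothing more can be done
None
```

I finished the job and handed it in at about 26.6 s; no verdict was reported. The older deep case, which was in the right lane, now stands against the front stop. The new deep case is behind it, pushed home against the back stop with the hold-down arm up on its lid.

**What I did**
- I gripped the older case by its handle and slid it forward until it met the stop, at about 10 N.
- I lifted the new case by its handle, set it down between the older case and the nose of the hold-down arm, and let it settle flat. Then I gripped it again and slid it back until the force rose to about 17 N.

**Last checks** (camera images, in the rack's axes)
- **Older case:** its rear lid edge is at x ≈ 127.7, and 127 is home.
- **New case:** its front lid edge is at x ≈ 197.5 and its rear edge at about 323. Its centre is therefore about 260 to 262, and 260 is home.
- **In line:** both cases have their centres at y ≈ -49 in the lane and are in line with it.
- **Other things:** in before-and-after top pictures, the flat case on the table, bowl, cup, jar and bottle are unchanged. The flat case in the rack was only seen to be in place.
- **Robot:** it is well clear of everything.

**Checks that disagreed or were not made**
- While the new case was being carried, estimates of its tilt ranged from about 0 to 0.14 rad. I released it on the floor plate and it then looked flat.
- The position measurements carry a few mm of calibration error.
- I only saw the hold-down arm raised on the lid; I did not measure its angle.

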